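# Load the drive erase station

### The job

Load the erase station with every plug-in solid-state drive lying on the bench: swing the toggle clamp back, lift the cover right back onto its stop, and slide each drive, contacts first and heat sink up, under the guide lips of a bay of its own until it is fully home. Then lower the cover all the way down gently, without letting it drop, and swing the clamp fully over again to lock it. Do not disturb the other things on the bench.

Things in the scene. Friction and masses are not known exactly. Their poses are not given: they have to be found in the camera images.
- station: Grey erase station fixed to the bench, bays open roughly to -y. Origin on the bench under bay 2; +x: the way drives slide in, +y towards the clamp, z up. In mm: body x -68..105, y -100..165, deck z 45; bay centre lines y -64, 0, 64. The cover closes over the bays, down to z 58, starts shut and clamped. Clamp pedestal x -135..-68, y 110..165, z to 45.
- bay1_stop (a point): Middle of bay 1's end stop, on the deck (station x 85, y -64, z 45); station axes. The nose of a fully home drive is here, its origin at x -65. Bay: channel 54 mm wide between black guides, mouth flared to about 60 at station x -62; from x -45 to 40 lips (z 53..56) reach 7 mm over it from each side, 8 mm clear height beneath, 40 mm open between.
- bay2_stop (a point): As bay1_stop, for bay 2 (station x 85, y 0, z 45 mm). From station x 40 to the stop at x 85 each bay is a closed slot, 54 wide and 8 mm high, under the grey connector housing, whose top is at z 90.
- bay3_stop (a point): As bay1_stop, for bay 3, the one next to the clamp (station x 85, y 64, z 45 mm).
- cover (a joint): Cover angle, rad: 0 down on its bumpers, 1.7 fully open on its stop, leaning back past upright. White frame, clear window, two low fan grilles; hinged at the back, front edge 165 mm ahead of the hinge, 265 wide, 31 mm skirt in front. 0.4 kg on a nearly free hinge: lifting takes 2 to 3 N at the handle, it drops if let go below about 1.4 and leans back by itself above 1.6.
- cover_hinge (a point): Point on the hinge line level with the handle's middle (station x 100, y 32.5, z 93 mm); station axes. The cover swings about the station's +y: the front edge rises and goes back.
- cover_handle (a point): Middle of the cover's aluminium bar handle: 10 mm diameter, parallel to the hinge, 110 mm between its legs, its centre 34 mm above the cover's top face, 20 mm back from the front edge. At cover angle a it lies at x = -145 cos a + 38 sin a, z = 145 sin a + 38 cos a (mm) from cover_hinge, station axes.
- clamp (a joint): Angle of the toggle clamp's handle, rad: 0 upright = shut, its steel arm with rubber tip holding down the cover's front corner; 1.1 = swung fully back, arm up and clear. The arm follows by a linkage. Stays where it is left. 2 to 5 N at the grip moves it, passing over centre at about 0.07. The grip swings to the station's -x as it opens.
- clamp_pivot (a point): Pivot of the clamp handle (station x -112, y 139, z 88 mm); station axes.
- clamp_grip (a point): Point on the clamp handle's black grip sleeve (15 mm diameter, from 42 to 94 mm from the pivot), 75 mm from the pivot. At clamp angle a it lies at x = -75 sin a, z = 75 cos a (mm) from clamp_pivot, station axes. At least 25 mm free on both sides along y.
- drive1: Plug-in solid-state drive: dark flat tray 130 x 48 x 4 mm with a finned aluminium heat sink 70 long, 24 wide, from 4 to 32 mm above the tray's underside, centred at x -20 mm. Brass contacts at the nose (x +65). Origin: centre of the tray's underside; +x to the nose, z up. 0.14 kg. Starts flat on the bench, nose roughly to the station. Two or three are present, the rest None.
- drive2: Plug-in solid-state drive: dark flat tray 130 x 48 x 4 mm with a finned aluminium heat sink 70 long, 24 wide, from 4 to 32 mm above the tray's underside, centred at x -20 mm. Brass contacts at the nose (x +65). Origin: centre of the tray's underside; +x to the nose, z up. 0.14 kg. Starts flat on the bench, nose roughly to the station. Two or three are present, the rest None.
- drive3: Plug-in solid-state drive: dark flat tray 130 x 48 x 4 mm with a finned aluminium heat sink 70 long, 24 wide, from 4 to 32 mm above the tray's underside, centred at x -20 mm. Brass contacts at the nose (x +65). Origin: centre of the tray's underside; +x to the nose, z up. 0.14 kg. Starts flat on the bench, nose roughly to the station. Two or three are present, the rest None.
- screwdriver: Screwdriver, 150 mm, lying on the bench; leave alone.
- brush: Small brush, 150 mm; leave alone.
- phone: Phone, 72 x 146 x 9 mm, lying flat; leave alone.
- screw_jar: Clear jar with steel cap, 48 mm diameter, 50 mm high; leave alone.
- charger: Black laptop power adapter, 110 x 48 x 30 mm; leave alone.
- pliers: Pliers with red grips, 170 mm; leave alone.
Not all that is in view belongs to the job. Leave any green look-alike of the drive2 alone. What is shaped like the drive1 but orange is not meant.

How it is judged (in metres and radians):
On the way, in this order (a step that is already met when the one before it is completed fails the run):
1. the clamp is swung back while the cover is still down (value of joint clamp above 0.9 rad and value of joint cover below 0.1 rad), for 0.1 s.
2. the cover is lifted back onto its stop (value of joint cover above 1.6 rad), for 0.3 s.
3. every drive is fully home in a bay, with the cover still open (((x of drive1 in the frame of bay1_stop above -0.07 m and y of drive1 in the frame of bay1_stop between -0.006 and 0.006 m and z of drive1 in the frame of bay1_stop between -0.004 and 0.004 m and angle between drive1's own z axis and vertical below 0.08 rad) or (x of drive1 in the frame of bay2_stop above -0.07 m and y of drive1 in the frame of bay2_stop between -0.006 and 0.006 m and z of drive1 in the frame of bay2_stop between -0.004 and 0.004 m and angle between drive1's own z axis and vertical below 0.08 rad) or (x of drive1 in the frame of bay3_stop above -0.07 m and y of drive1 in the frame of bay3_stop between -0.006 and 0.006 m and z of drive1 in the frame of bay3_stop between -0.004 and 0.004 m and angle between drive1's own z axis and vertical below 0.08 rad)) and ((x of drive2 in the frame of bay1_stop above -0.07 m and y of drive2 in the frame of bay1_stop between -0.006 and 0.006 m and z of drive2 in the frame of bay1_stop between -0.004 and 0.004 m and angle between drive2's own z axis and vertical below 0.08 rad) or (x of drive2 in the frame of bay2_stop above -0.07 m and y of drive2 in the frame of bay2_stop between -0.006 and 0.006 m and z of drive2 in the frame of bay2_stop between -0.004 and 0.004 m and angle between drive2's own z axis and vertical below 0.08 rad) or (x of drive2 in the frame of bay3_stop above -0.07 m and y of drive2 in the frame of bay3_stop between -0.006 and 0.006 m and z of drive2 in the frame of bay3_stop between -0.004 and 0.004 m and angle between drive2's own z axis and vertical below 0.08 rad)) and ((x of drive3 in the frame of bay1_stop above -0.07 m and y of drive3 in the frame of bay1_stop between -0.006 and 0.006 m and z of drive3 in the frame of bay1_stop between -0.004 and 0.004 m and angle between drive3's own z axis and vertical below 0.08 rad) or (x of drive3 in the frame of bay2_stop above -0.07 m and y of drive3 in the frame of bay2_stop between -0.006 and 0.006 m and z of drive3 in the frame of bay2_stop between -0.004 and 0.004 m and angle between drive3's own z axis and vertical below 0.08 rad) or (x of drive3 in the frame of bay3_stop above -0.07 m and y of drive3 in the frame of bay3_stop between -0.006 and 0.006 m and z of drive3 in the frame of bay3_stop between -0.004 and 0.004 m and angle between drive3's own z axis and vertical below 0.08 rad)) and value of joint cover above 1 rad), for 0.2 s.
4. the cover is down again over the drives (((x of drive1 in the frame of bay1_stop above -0.07 m and y of drive1 in the frame of bay1_stop between -0.006 and 0.006 m and z of drive1 in the frame of bay1_stop between -0.004 and 0.004 m and angle between drive1's own z axis and vertical below 0.08 rad) or (x of drive1 in the frame of bay2_stop above -0.07 m and y of drive1 in the frame of bay2_stop between -0.006 and 0.006 m and z of drive1 in the frame of bay2_stop between -0.004 and 0.004 m and angle between drive1's own z axis and vertical below 0.08 rad) or (x of drive1 in the frame of bay3_stop above -0.07 m and y of drive1 in the frame of bay3_stop between -0.006 and 0.006 m and z of drive1 in the frame of bay3_stop between -0.004 and 0.004 m and angle between drive1's own z axis and vertical below 0.08 rad)) and ((x of drive2 in the frame of bay1_stop above -0.07 m and y of drive2 in the frame of bay1_stop between -0.006 and 0.006 m and z of drive2 in the frame of bay1_stop between -0.004 and 0.004 m and angle between drive2's own z axis and vertical below 0.08 rad) or (x of drive2 in the frame of bay2_stop above -0.07 m and y of drive2 in the frame of bay2_stop between -0.006 and 0.006 m and z of drive2 in the frame of bay2_stop between -0.004 and 0.004 m and angle between drive2's own z axis and vertical below 0.08 rad) or (x of drive2 in the frame of bay3_stop above -0.07 m and y of drive2 in the frame of bay3_stop between -0.006 and 0.006 m and z of drive2 in the frame of bay3_stop between -0.004 and 0.004 m and angle between drive2's own z axis and vertical below 0.08 rad)) and ((x of drive3 in the frame of bay1_stop above -0.07 m and y of drive3 in the frame of bay1_stop between -0.006 and 0.006 m and z of drive3 in the frame of bay1_stop between -0.004 and 0.004 m and angle between drive3's own z axis and vertical below 0.08 rad) or (x of drive3 in the frame of bay2_stop above -0.07 m and y of drive3 in the frame of bay2_stop between -0.006 and 0.006 m and z of drive3 in the frame of bay2_stop between -0.004 and 0.004 m and angle between drive3's own z axis and vertical below 0.08 rad) or (x of drive3 in the frame of bay3_stop above -0.07 m and y of drive3 in the frame of bay3_stop between -0.006 and 0.006 m and z of drive3 in the frame of bay3_stop between -0.004 and 0.004 m and angle between drive3's own z axis and vertical below 0.08 rad)) and value of joint cover below 0.03 rad), for 0.3 s.
At the end, for the whole second after the job is handed in: every drive present lies flat and fully home in a bay (nose within 5 mm of the end stop, 6 mm sideways), the cover is down (below 0.03 rad) and the clamp is shut over it (below 0.06 rad), all at rest (all of step 4 and value of joint clamp below 0.06 rad and linear speed of each of drive1, drive2, drive3 below 0.02 m/s); the robot touches nothing.
It fails at once if the cover is let drop: it comes down on its bumpers faster than 3 rad/s (0.5 m/s at its front edge) (value of joint cover below 0.12 rad and velocity of joint cover below -3 rad/s).
It fails at once if something else on the bench is pushed more than 30 mm aside (distance of any of screwdriver, brush, phone, screw_jar, charger, pliers from where it was at the start of the episode above 0.03 m).
Of drive1, drive2, drive3 only 2 to 3 are there at a start; the rules pass over those that are not, and their reading is None.
At some moment in a run one of drive1, drive2, drive3 may be knocked a few centimetres aside while the robot is not near it.
It also fails if it takes over 210 s, if anything falls off the work surface, if the arm or the gripper's body presses on something with over 40 N, if the wrist force passes 120 N, or if a joint passes its speed limit or range.

### The arm

A 6-joint arm with a two-finger parallel gripper is mounted at the origin on the work surface. World frame = base frame: x ahead of the robot, y to its left, z up, the work surface at z = 0. Lengths are in m, angles in degrees, forces in N, time in s.
With the tool pointing down it reaches from about 0.35 to 0.875 m from the base axis. Payload 4.2 kg.
Tool frame: the origin (TCP) lies on the centre line of the jaws, within the pads' length; the fingertips stand 19 mm ahead of it and the grasp point (between the pads) is the TCP; x points along the fingers, y is the direction in which the jaws open and shut, and the axes are right-handed (so a half turn about x gives the same grasp; the last joint's range is limited). The gripper opens to 87 mm and grips with 3 to 60 N. Pads are 19 mm wide; open, the fingers measure 117 mm over their backs; the gripper's body (75 mm by 190 mm) begins 51 mm behind the grasp point.
Start: joints at [91.536, 22.042, 0.453, 0, -68.411, -14.817], TCP at [0.144, 0.608, 0.242] pointing down, gripper open.
Joint ranges: [-179.83, 179.83], [-69.29, 118.12], [-61.27, 80.66], [-181.25, 117.63], [-171.15, -9.14], [-177.46, 177.46]. Speed limits (degrees/s): [159.86, 159.86, 180, 180, 180, 180].

### API

Orientations are given as a 3x3 rotation matrix whose columns are the frame's x, y, z axes.
In Python, from station import * gives the robot as it stands.
- The arm moves only by the shell command python3 -m creep 'ROWS'. ROWS is JSON, a list of rows, each a list of 5 numbers: the opening, from 0 (shut) to 1 (fully open), then the shift along the world's x, y, z in mm, then the turn about the world's z in rad. In form: [[jaw, x, y, z, turn], ...]. A call has exactly 8 rows; each row is the pose to reach, as a shift and turn from the pose measured when the call began; what a row does not reach only later rows make up. A row lasts 1/10 s, in which the tool goes at most 50 mm and 8.59 degrees, less where a joint would pass 70% of its speed; a pose out of reach is approached as far as the arm can. A call with a gripper value outside its range is refused whole. The fingers move at their own pace and stop on an object; the grip force is fixed at half the most. Time passes only in rows, so rows that repeat a pose let the fingers close, or fill a call up. It gives the time, the measured TCP pose, the force and the opening at its end, in the units of the state.
- sense(): the state, without advancing time (a new reading comes with each control period).
- capture(name): name is "scene" or "side" or "wrist"; returns a dict with "image" (480x640x3 uint8, blue, green, red), "z_map" (480x640 float32, m along the optical axis (not along the pixel's ray), 0 where there is no reading), "mtx" (3x3 intrinsics, pixels), "eye" and "attitude" of the camera in the world. Camera axes: x right, y up, looking along -z (the intrinsics and any distortion apply to the point x, -y, -z); pixel columns grow to the right and rows downward; lengths in m; the calibration is good to about 2 mm. A picture is of the moment at which its call begins.
- finish_job(): hands the job in, once; it reports no verdict.
Trained networks look in a picture, given as the dict that the camera call returned (one of the last four; its "shot" number tells which), for a name from the list of things; names that differ only in an ending like _2 or _b are one class to them, and where a whole thing is asked for, a point or a joint stands for the part that bears it (a point fixed in the world has none). Each returns a list of dicts, best first, with "confidence" (0 to 1); they miss things now and then, are a little off and sometimes report something else, mostly with a low value. They report only what shows in the picture. A call takes as long as a camera call. They do not tell look-alikes from the thing itself.
- look_for(picture, thing): "box" ([left, top, right, bottom] in pixels, round what is visible of it).
- mark_of(picture, thing): "centre" ([column, row] in pixels: a listed point, or the origin of a listed thing).
The state is a dict: "time_s": time; "joints": joint angles; "joint_velocities": joint speeds; "effort": joint torques, N m; "tcp_pos": TCP position; "ee_rot": TCP orientation; "wrist_force": force on the tool from outside, world axes, zero at the start; "moment": the same for the moment, N m; "gripper_width": opening from 0.0 (shut) to 1.0 (fully open).
Only numpy, scipy, OpenCV 4.12 (cv2) and the standard library are available. Lean on these libraries where they do the work, as an engineer would, in place of code of your own. Each camera call takes 0.05 s, during which the arm holds its last target.

## Working session

There is one attempt and no reset: what is moved stays moved. The work goes in short steps, Python scripts to look and compute and a shell command to move; the robot and the scene stay as the last step left them, time stands still between calls to the robot, and variables do not carry over. Pictures are saved under pics/ and viewed, and the job is handed in when it is done.

```bash
ls; mkdir -p pics; python3 - <<'E'
from station import *
import cv2
s=sense(); print(s['time_s'],s['tcp_pos'],s['ee_rot'],s['gripper_width'],s['wrist_force'])
for n in ['scene','side','wrist']:
    c=capture(n); cv2.imwrite(f'pics/{n}0.png',c['image']); print(n,c['mtx'],c['eye'],c['attitude'],c['shot'],[k for k in c])
print(sense()['time_s'])
E
```

```text
pics
0.0 [0.14342354 0.60776495 0.24045567] [[-4.22588043e-04 -2.29957297e-01 -9.73200628e-01]
 [-2.12568611e-03 -9.73198310e-01  2.29957672e-01]
 [-9.99997651e-01  2.16589642e-03 -7.75550608e-05]] 0.9983668070763839 [-0.14411314  0.19636214 -0.92772097]
scene [[602.39063131   0.         321.94378145]
 [  0.         602.39063131 227.2014175 ]
 [  0.           0.           1.        ]] [ 1.65040601 -0.5828835   1.23992128] [[ 0.44966371 -0.6064467   0.65576288]
 [ 0.89315183  0.31274774 -0.32321612]
 [-0.00907501  0.73103437  0.68228029]] 1 ['image', 'z_map', 'mtx', 'eye', 'attitude', 'shot']
side [[506.63568604   0.         320.33131362]
 [  0.         506.63568604 234.86820135]
 [  0.           0.           1.        ]] [ 0.13269616 -1.00016805  1.06723117] [[ 0.92354275  0.26259938 -0.27948229]
 [-0.38347034  0.62401097 -0.680853  ]
 [-0.00439156  0.73597003  0.67699988]] 2 ['image', 'z_map', 'mtx', 'eye', 'attitude', 'shot']
wrist [[420.67595515   0.         313.43360568]
 [  0.         420.67595515 238.28682166]
 [  0.           0.           1.        ]] [0.21459217 0.59118993 0.38394361] [[-0.22946371  0.9374145   0.26191689]
 [-0.97331249 -0.22183739 -0.058745  ]
 [ 0.00303454 -0.26840682  0.96330087]] 3 ['image', 'z_map', 'mtx', 'eye', 'attitude', 'shot']
0.15
```

View pics/scene0.png

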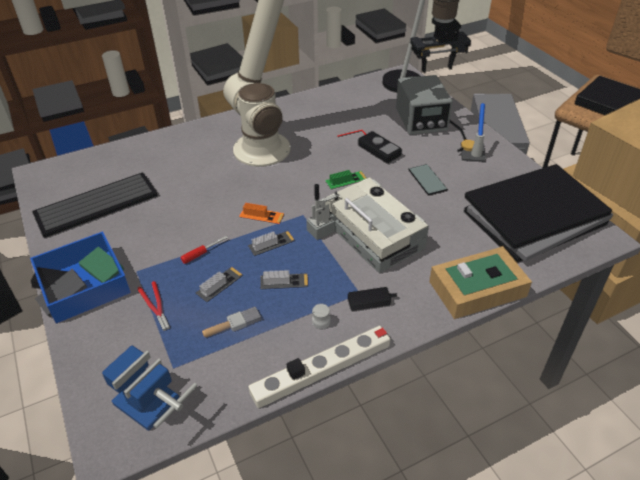

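View pics/side0.png

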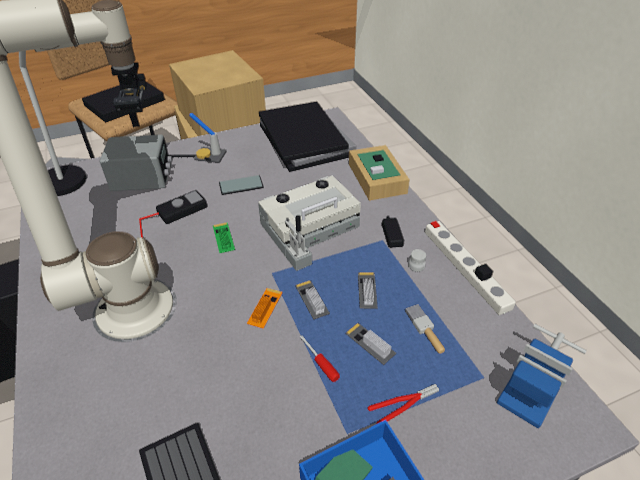

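View pics/wrist0.png

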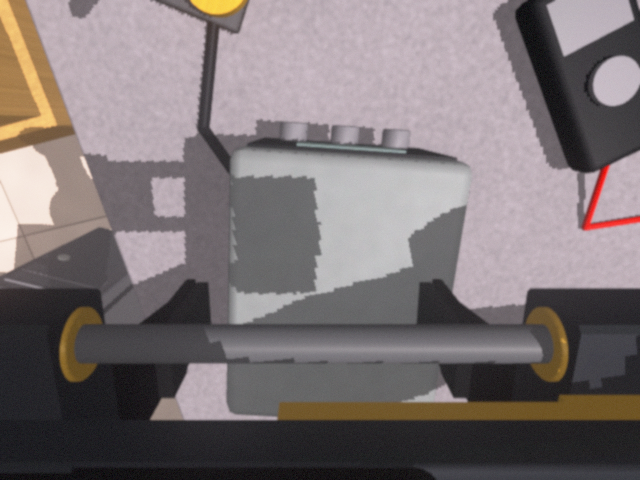

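The three grey finned drives are in the scene view at about (270,241), (218,284) and (284,279). The orange one at (262,213) and the green one at (345,180) are look-alikes. Next I'll localise everything.

```bash
cat > h.py <<'E'
from station import *
import numpy as np, cv2
def ray(c,px):
    x=(px[0]-c['mtx'][0,2])/c['mtx'][0,0]; y=(px[1]-c['mtx'][1,2])/c['mtx'][1,1]
    return np.array(c['attitude'])@np.array([x,-y,-1.0])
def at_z(c,px,z):
    d=ray(c,px); e=np.array(c['eye']); return e+d*(z-e[2])/d[2]
def dep(c,px):
    u,v=int(round(px[0])),int(round(px[1])); w=c['z_map'][v-1:v+2,u-1:u+2]; w=w[w>0]
    return np.array(c['eye'])+ray(c,px)*np.median(w)
def cloud(c):
    v,u=np.mgrid[0:480,0:640]; m=c['mtx']
    d=np.stack([(u-m[0,2])/m[0,0],-(v-m[1,2])/m[1,1],-np.ones_like(u,float)],-1)*c['z_map'][...,None]
    P=d@np.array(c['attitude']).T+np.array(c['eye']); P[c['z_map']<=0]=np.nan
    return P
def tri(c1,p1,c2,p2):
    A=[];b=[]
    M=np.zeros((3,3));v=np.zeros(3)
    for c,p in((c1,p1),(c2,p2)):
        d=ray(c,p);d/=np.linalg.norm(d);Q=np.eye(3)-np.outer(d,d);M+=Q;v+=Q@np.array(c['eye'])
    return np.linalg.solve(M,v)
E
python3 - <<'E'
from h import *
np.set_printoptions(precision=4,suppress=True)
cs={n:capture(n) for n in('scene','side')}
Z={'drive1':0,'bay1_stop':.045,'bay2_stop':.045,'bay3_stop':.045,'clamp_pivot':.088,'clamp_grip':.163,'cover_handle':.131,'cover_hinge':.093}
for t,z in Z.items():
    for n,c in cs.items():
        for d in mark_of(c,t)[:6]:
            print(t,n,np.round(d['centre']),round(d['confidence'],2),at_z(c,d['centre'],z))
for n,c in cs.items():
    for d in look_for(c,'drive1')[:6]: print(n,np.round(d['box']),round(d['confidence'],2))
print(sense()['time_s'])
E
```

```text
drive1 scene [217. 285.] 0.92 [ 0.5341 -0.3567  0.    ]
drive1 scene [284. 279.] 0.9 [ 0.5981 -0.1822  0.    ]
drive1 scene [262. 216.] 0.78 [ 0.3309 -0.1369  0.    ]
drive1 scene [273. 240.] 0.59 [ 0.4411 -0.1495  0.    ]
drive1 scene [347. 180.] 0.59 [0.2923 0.1799 0.    ]
drive1 scene [425. 180.] 0.52 [0.4107 0.4073 0.    ]
drive1 side [220. 237.] 0.92 [0.2821 0.1861 0.    ]
drive1 side [310. 301.] 0.87 [ 0.4464 -0.1611  0.    ]
drive1 side [369. 294.] 0.69 [ 0.6039 -0.2005  0.    ]
drive1 side [266. 312.] 0.62 [ 0.3232 -0.1503  0.    ]
drive1 side [374. 344.] 0.57 [ 0.5416 -0.3539  0.    ]
drive1 side [424. 331.] 0.56 [ 0.678  -0.3689  0.    ]
bay1_stop scene [414. 229.] 0.8 [0.6326 0.2163 0.045 ]
bay3_stop scene [424. 182.] 0.45 [0.4647 0.3624 0.045 ]
clamp_pivot scene [319. 206.] 0.61 [ 0.4601 -0.0039  0.088 ]
clamp_pivot scene [429. 183.] 0.26 [0.5163 0.3415 0.088 ]
clamp_pivot side [302. 239.] 0.88 [ 0.4842 -0.0106  0.088 ]
clamp_grip scene [312. 189.] 0.45 [ 0.4628 -0.026   0.163 ]
clamp_grip side [296. 224.] 0.53 [ 0.4625 -0.0272  0.163 ]
cover_handle scene [356. 208.] 0.65 [0.5588 0.0628 0.131 ]
cover_handle side [320. 203.] 0.64 [0.57   0.0686 0.131 ]
cover_hinge scene [396. 197.] 0.88 [0.5298 0.2133 0.093 ]
cover_hinge side [298. 189.] 0.75 [0.5515 0.202  0.093 ]
scene [263. 273. 308. 289.] 0.84
scene [197. 269. 241. 299.] 0.82
scene [246. 231. 293. 258.] 0.77
scene [328. 170. 365. 190.] 0.77
scene [240. 202. 284. 224.] 0.67
scene [309. 179. 431. 274.] 0.42
side [296. 283. 330. 318.] 0.77
side [247. 291. 281. 329.] 0.71
side [346. 324. 393. 362.] 0.69
side [210. 225. 234. 252.] 0.67
side [358. 272. 378. 307.] 0.57
1.15
```

```bash
python3 - <<'E'
from h import *
np.set_printoptions(precision=4,suppress=True)
for n in('scene','side'):
    c=capture(n);P=cloud(c)
    cv2.imwrite(f'pics/{n}_crop.png',cv2.resize(c['image'][150:290,200:460] if n=='scene' else c['image'][160:320,200:420],None,fx=3,fy=3,interpolation=cv2.INTER_CUBIC))
    roi=(P[...,0]>.38)&(P[...,0]<.78)&(P[...,1]>-.1)&(P[...,1]<.36)
    for lo,hi in((.088,.106),(.118,.15),(.15,.2)):
        m=roi&(P[...,2]>lo)&(P[...,2]<hi)
        Q=P[m]; r=cv2.minAreaRect((Q[:,:2]*1000).astype(np.float32))
        print(n,lo,len(Q),np.round(np.median(Q[:,2]),4),r, cv2.boxPoints(r).round().tolist())
    h=roi&(P[...,2]>.118)&(P[...,2]<.15)&(P[...,0]>.5)
    Q=P[h]; print('handle',len(Q),Q.min(0),Q.max(0),Q.mean(0))
    if len(Q): print(cv2.fitLine((Q[:,:2]).astype(np.float32),cv2.DIST_HUBER,0,.01,.01).ravel())
E
```

```text
scene 0.088 3579 0.0954 ((561.87646484375, 96.728271484375), (274.74493408203125, 231.77310180664062), 7.667626857757568) [[410.0, 193.0], [441.0, -36.0], [713.0, 0.0], [683.0, 230.0]]
scene 0.118 191 0.1327 ((545.8074340820312, 27.17900848388672), (174.66207885742188, 79.67323303222656), 10.478556632995605) [[453.0, 50.0], [467.0, -28.0], [639.0, 4.0], [624.0, 82.0]]
scene 0.15 53 0.1716 ((473.1423645019531, -20.173709869384766), (11.018563270568848, 18.856971740722656), 31.536466598510742) [[464.0, -15.0], [473.0, -31.0], [483.0, -25.0], [473.0, -9.0]]
handle 140 [0.5051 0.0498 0.1183] [0.6272 0.0737 0.1408] [0.5714 0.0615 0.1317]
[0.9896 0.1438 0.5689 0.0607]
side 0.088 2966 0.0973 ((562.6449584960938, 101.83212280273438), (269.8990783691406, 231.82937622070312), 8.480717658996582) [[412.0, 197.0], [446.0, -33.0], [713.0, 7.0], [679.0, 236.0]]
side 0.118 199 0.1339 ((529.2001953125, 52.61406326293945), (188.25991821289062, 73.72886657714844), 31.33734703063965) [[430.0, 35.0], [468.0, -28.0], [629.0, 70.0], [590.0, 133.0]]
side 0.15 61 0.1699 ((470.81927490234375, -18.510000228881836), (15.192984580993652, 13.503411293029785), 82.48223114013672) [[463.0, -25.0], [477.0, -27.0], [479.0, -12.0], [465.0, -10.0]]
handle 146 [0.5081 0.0473 0.1183] [0.6272 0.0763 0.1409] [0.566  0.0623 0.1327]
[0.9905 0.1372 0.566  0.0623]
```

```bash
ls pics
```

```text
scene0.png
scene_crop.png
side0.png
side_crop.png
wrist0.png
```

```bash
python3 -m creep '[[1,165,-310,80,-0.6],[1,165,-310,80,-0.6],[1,165,-310,80,-0.6],[1,165,-310,80,-0.6],[1,165,-310,80,-0.6],[1,165,-310,80,-0.6],[1,165,-310,80,-0.6],[1,165,-310,80,-0.6]]'
```

```text
time_s: 2.05
tcp_pos: [0.3098, 0.2951, 0.3236]
ee_rot: [[0.002, -0.742, -0.671], [0.003, -0.671, 0.742], [-1.0, -0.003, 0.001]]
wrist_force: [-0.1, 0.6, -0.6]
gripper_width: 0.999
```

View pics/scene_crop.png

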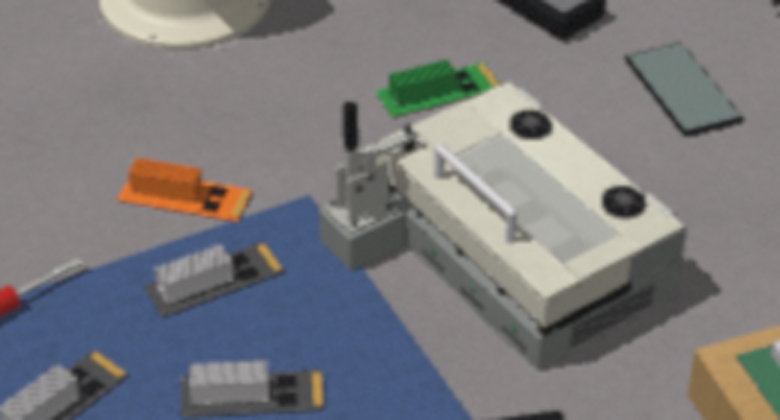

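View pics/side_crop.png

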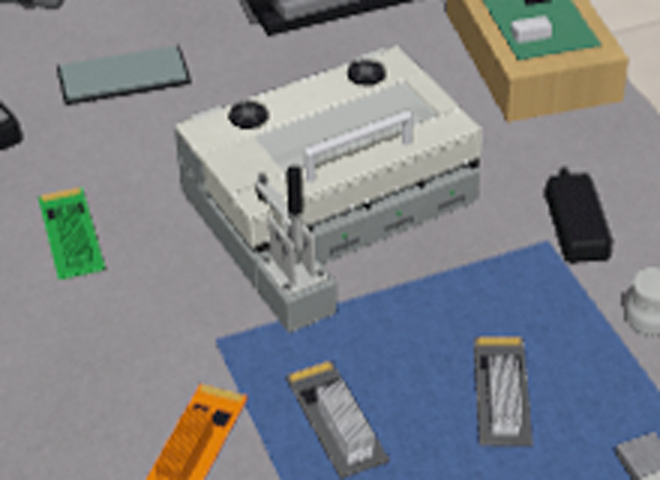

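Crops: clamp upright with a black sleeve at scene crop (350,125), cover shut. The grey drives on the mat match the description, and the orange and green ones don't. I'm moving over the clamp.

```bash
python3 -m creep '[[1,162,-314,-60,-0.593],[1,162,-314,-60,-0.593],[1,162,-314,-60,-0.593],[1,162,-314,-60,-0.593],[1,162,-314,-60,-0.593],[1,162,-314,-60,-0.593],[1,162,-314,-60,-0.593],[1,162,-314,-60,-0.593]]'; python3 - <<'E'
from h import *
np.set_printoptions(precision=4,suppress=True)
print(sense()['tcp_pos'])
for n in('side','scene','wrist'):
    c=capture(n);P=cloud(c)
    m=(abs(P[...,0]-.472)<.03)&(abs(P[...,1]+.019)<.03)&(P[...,2]>.15)&(P[...,2]<.19)
    print(n,m.sum(),np.nanmean(P[m],0),np.nanmax(P[m],0) if m.any() else 0)
    cv2.imwrite(f'pics/{n}1.png',c['image'])
E
```

```text
time_s: 2.85
tcp_pos: [0.4728, -0.0221, 0.2621]
ee_rot: [[0.001, -0.991, -0.137], [0.0, -0.137, 0.991], [-1.0, -0.001, 0.0]]
wrist_force: [-0.8, 0.1, -0.8]
gripper_width: 1.005
[ 0.4728 -0.0221  0.2621]
side 58 [ 0.4695 -0.0209  0.1706] [ 0.4782 -0.0103  0.1852]
scene 53 [ 0.4741 -0.0201  0.1686] [ 0.484  -0.0099  0.1848]
wrist 816 [ 0.4702 -0.0181  0.1751] [ 0.4772 -0.0088  0.1839]
```

View pics/wrist1.png

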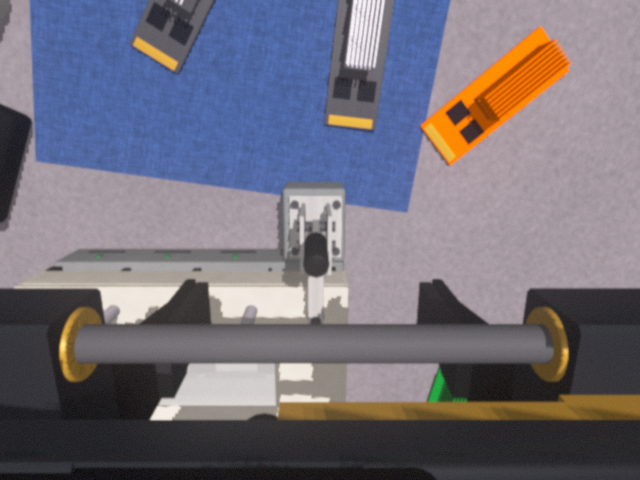

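View pics/side1.png

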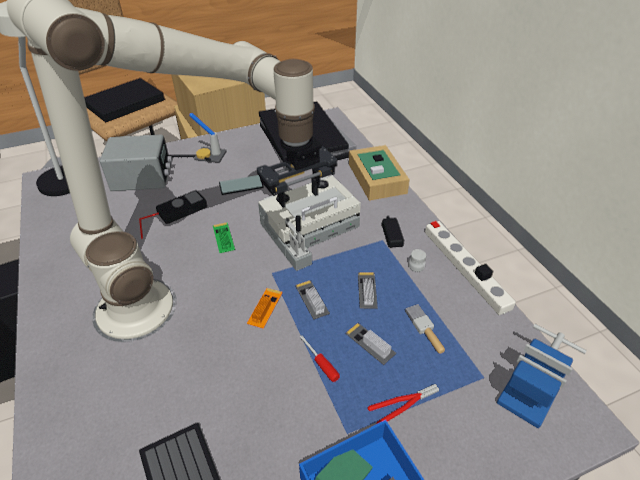

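```bash
python3 -m creep '[[0.45,-1,2,-30,0],[0.45,-1,2,-60,0],[0.45,-1,2,-97,0],[0.45,-1,2,-97,0],[0.1,-1,2,-97,0],[0.1,-1,2,-97,0],[0.1,-1,2,-97,0],[0.1,-1,2,-97,0]]'
```

```text
time_s: 3.8
tcp_pos: [0.4716, -0.0167, 0.1675]
ee_rot: [[0.005, -0.99, -0.141], [0.002, -0.141, 0.99], [-1.0, -0.005, 0.001]]
wrist_force: [-0.5, -0.2, -0.5]
gripper_width: 0.359
```

```bash
python3 -m creep '[[0.1,0,0,0,0],[0.1,0,0,0,0],[0.1,0,0,0,0],[0.1,1,-6,0,0],[0.1,2,-12,-1,0],[0.1,3,-20,-2,0],[0.1,4,-27,-5,0],[0.1,4,-30,-6,0]]'
```

```text
time_s: 4.6
tcp_pos: [0.4748, -0.0468, 0.1617]
ee_rot: [[0.003, -0.99, -0.14], [0.003, -0.14, 0.99], [-1.0, -0.004, 0.002]]
wrist_force: [-3.8, 3.6, 4.3]
gripper_width: 0.164
```

```bash
python3 -m creep '[[0.1,1,-7,-4,0],[0.1,2,-15,-8,0],[0.1,3,-21,-13,0],[0.1,4,-27,-18,0],[0.1,5,-36,-30,0],[0.1,6,-40,-37,0],[0.1,6,-41,-39,0],[0.1,6,-41,-39,0]]'; python3 - <<'E'
from h import *
for n in('side','scene','wrist'):
    c=capture(n); cv2.imwrite(f'pics/{n}2.png',c['image'] if n=='wrist' else cv2.resize(c['image'][150:290,250:450] if n=='scene' else c['image'][160:320,200:420],None,fx=3,fy=3,interpolation=cv2.INTER_CUBIC))
E
```

```text
time_s: 5.4
tcp_pos: [0.4806, -0.0882, 0.1235]
ee_rot: [[0.002, -0.99, -0.14], [0.002, -0.14, 0.99], [-1.0, -0.003, 0.002]]
wrist_force: [-4.8, 0.9, 11.3]
gripper_width: 0.159
```

View pics/side2.png

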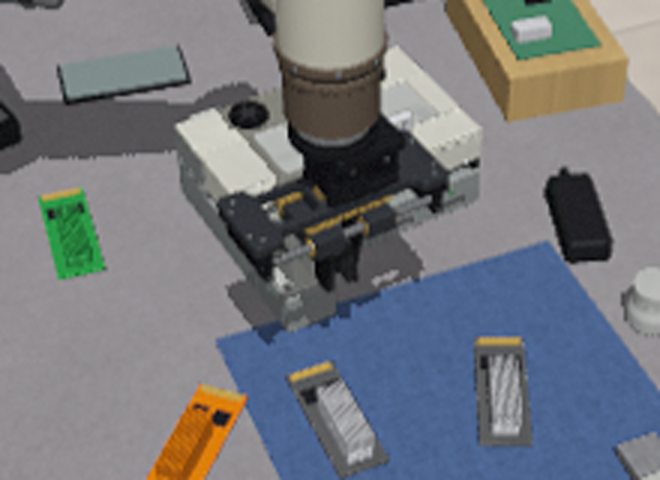

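View pics/scene2.png

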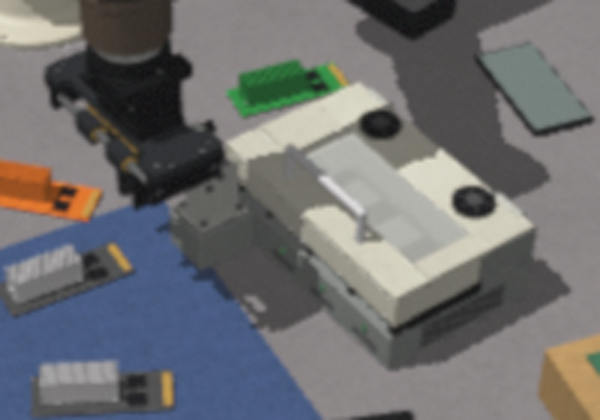

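```bash
python3 -m creep '[[0.45,0,0,0,0],[0.45,0,0,0,0],[0.45,0,0,0,0],[0.45,0,0,0,0],[0.45,0,0,40,0],[0.45,0,-5,80,0],[0.45,0,-10,120,0],[0.45,0,-20,160,0]]'; python3 - <<'E'
from h import *
print(sense()['joints'])
for n in('side','scene','wrist'):
    c=capture(n); cv2.imwrite(f'pics/{n}3.png',c['image'] if n=='wrist' else cv2.resize(c['image'][150:290,250:450] if n=='scene' else c['image'][160:320,200:420],None,fx=3,fy=3,interpolation=cv2.INTER_CUBIC))
E
```

```text
time_s: 6.35
tcp_pos: [0.4804, -0.1081, 0.2849]
ee_rot: [[0.003, -0.99, -0.141], [0.002, -0.141, 0.99], [-1.0, -0.003, 0.001]]
wrist_force: [0.5, 0.2, -0.8]
gripper_width: 0.445
[  6.19387159   7.15649992 -13.45359463  -0.09571442 -69.21388287
   1.93797923]
```

View pics/side3.png

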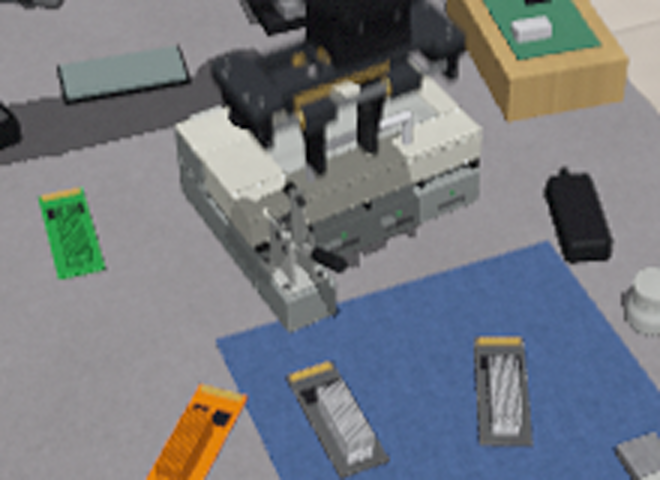

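View pics/scene3.png

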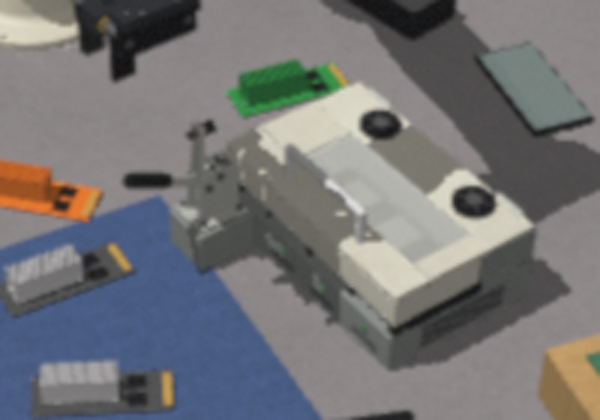

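View pics/wrist3.png

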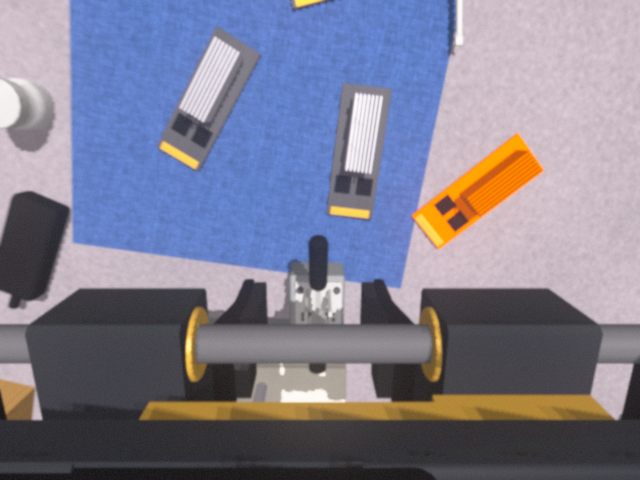

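Clamp is swung back: handle horizontal at scene crop (148,180), arm upright. Cover still down. Next, the cover handle.

```bash
python3 -m creep '[[0.45,30,60,0,0.3],[0.45,60,120,0,0.6],[0.45,88,172,0,0.9],[0.45,88,172,-10,1.2],[0.45,88,172,-25,1.2],[0.45,88,172,-25,1.2],[0.45,88,172,-25,1.2],[0.45,88,172,-25,1.2]]';python3 -m creep '[[0.45,0,0,0,0.15],[0.45,0,0,0,0.3],[0.45,0,0,0,0.37],[0.45,0,0,0,0.37],[0.45,0,0,0,0.37],[0.45,0,0,0,0.37],[0.45,0,0,0,0.37],[0.45,0,0,0,0.37]]'; python3 - <<'E'
from h import *
np.set_printoptions(precision=4,suppress=True)
s=sense();print(s['tcp_pos'],s['ee_rot'],s['joints'])
for n in('side','scene','wrist'):
    c=capture(n);P=cloud(c)
    m=(abs(P[...,0]-.57)<.08)&(abs(P[...,1]-.06)<.03)&(P[...,2]>.124)&(P[...,2]<.15)
    Q=P[m];print(n,m.sum(),Q.min(0),Q.max(0),Q.mean(0)); 
    if len(Q)>9: print(cv2.fitLine((Q[:,:2]).astype(np.float32),cv2.DIST_HUBER,0,.01,.01).ravel())
    cv2.imwrite(f'pics/{n}4.png',c['image'])
E
```

```text
time_s: 7.3
tcp_pos: [0.5695, 0.0637, 0.259]
ee_rot: [[-0.002, -0.222, -0.975], [0.009, -0.975, 0.222], [-1.0, -0.008, 0.004]]
wrist_force: [0.1, 0.8, -0.6]
gripper_width: 0.449
time_s: 8.1
tcp_pos: [0.5695, 0.0637, 0.2589]
ee_rot: [[-0.005, 0.145, -0.989], [0.008, -0.989, -0.145], [-1.0, -0.008, 0.004]]
wrist_force: [0.2, 0.5, 0.1]
gripper_width: 0.449
[0.5695 0.0637 0.2589] [[-0.0051  0.1447 -0.9895]
 [ 0.0076 -0.9894 -0.1447]
 [-1.     -0.0082  0.0039]] [ 22.3114  16.4206  -5.0926  -0.5504 -68.5924  76.2108]
side 139 [0.5083 0.0495 0.1242] [0.6269 0.0803 0.1412] [0.5664 0.0621 0.1336]
[0.9902 0.1394 0.5599 0.0608]
scene 131 [0.5106 0.0481 0.1246] [0.6278 0.0747 0.1407] [0.5711 0.0614 0.1327]
[0.9889 0.1485 0.5711 0.0614]
wrist 2614 [0.5071 0.0532 0.1254] [0.6254 0.078  0.138 ] [0.5702 0.0661 0.135 ]
[0.9903 0.1387 0.5702 0.0661]
```

View pics/wrist4.png

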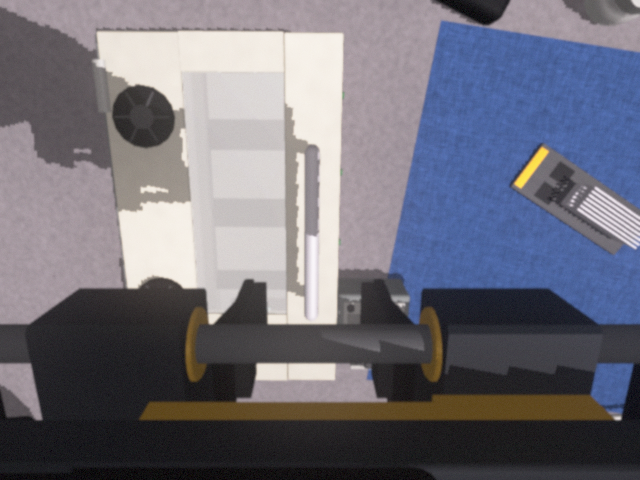

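```bash
python3 -m creep '[[0.45,-2,1,-40,0],[0.45,-2,1,-80,0],[0.45,-2,1,-115,0],[0.45,-2,1,-126,0],[0.45,-2,1,-126,0],[0,-2,1,-126,0],[0,-2,1,-126,0],[0,-2,1,-126,0]]';python3 -m creep '[[0,0,0,0,0],[0,0,0,0,0],[0,0,0,0,0],[0,0,0,0,0],[0,0,2,7,0],[0,-1,4,14,0],[0,-1,7,21,0],[0,-1,10,28,0]]'
```

```text
time_s: 9.05
tcp_pos: [0.5684, 0.0651, 0.1348]
ee_rot: [[-0.002, 0.145, -0.989], [0.009, -0.989, -0.145], [-1.0, -0.009, 0.0]]
wrist_force: [1.0, -0.3, -0.5]
gripper_width: 0.26
time_s: 9.85
tcp_pos: [0.5676, 0.0754, 0.1627]
ee_rot: [[-0.002, 0.145, -0.989], [0.009, -0.989, -0.145], [-1.0, -0.009, 0.0]]
wrist_force: [4.0, 2.9, -5.9]
gripper_width: 0.1
```

```bash
python3 -m creep '[[0,-1,7,13,0],[0,-2,16,26,0],[0,-4,25,37,0],[0,-5,36,47,0],[0,-7,48,57,0],[0,-8,60,65,0],[0,-10,73,71,0],[0,-12,87,77,0]]'
```

```text
time_s: 10.65
tcp_pos: [0.5558, 0.1612, 0.2435]
ee_rot: [[0.001, 0.145, -0.989], [0.006, -0.989, -0.145], [-1.0, -0.005, -0.002]]
wrist_force: [2.7, -3.8, 4.2]
gripper_width: 0.105
```

```bash
python3 -m creep '[[0,-2,14,1,0],[0,-4,29,3,0],[0,-6,44,4,0],[0,-8,59,3,0],[0,-10,73,1,0],[0,-12,88,-2,0],[0,-14,101,-7,0],[0,-14,101,-7,0]]'; python3 - <<'E'
from h import *
for n in('side','scene','wrist'):
    c=capture(n); cv2.imwrite(f'pics/{n}5.png',c['image'])
E
```

```text
time_s: 11.45
tcp_pos: [0.5415, 0.265, 0.2383]
ee_rot: [[0.003, 0.148, -0.989], [0.008, -0.989, -0.148], [-1.0, -0.008, -0.004]]
wrist_force: [-1.1, 1.9, 6.6]
gripper_width: 0.102
```

View pics/scene5.png

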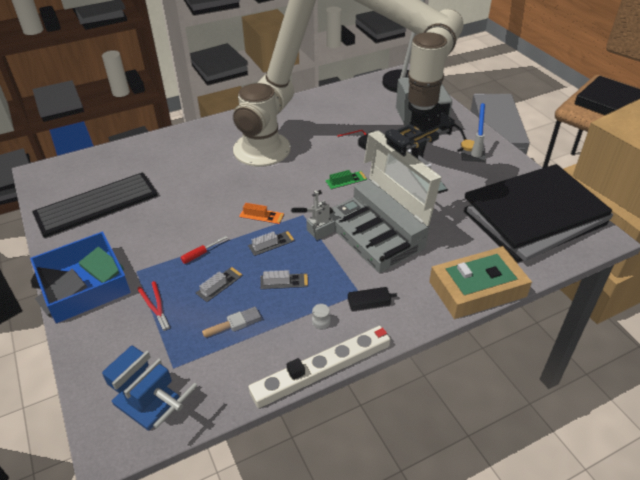

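View pics/side5.png

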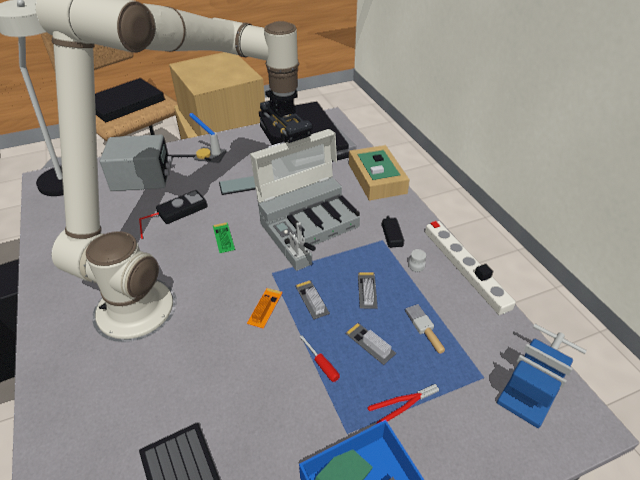

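```bash
python3 -m creep '[[0.26,0,0,0,0],[0.26,0,0,0,0],[0.26,0,0,0,0],[0.26,0,1,15,0],[0.26,0,2,35,0],[0.26,0,3,70,0],[0.26,0,3,110,0],[0.26,0,3,150,0]]'; python3 - <<'E'
from h import *
np.set_printoptions(precision=4,suppress=True)
cs={}
for n in('side','scene'):
    c=capture(n);cs[n]=c; cv2.imwrite(f'pics/{n}6.png',c['image'])
    P=cloud(c); m=(P[...,2]>.15)&(abs(P[...,0]-.56)<.16)&(P[...,1]>.15)&(P[...,1]<.32)&(P[...,2]<.27)
    Q=P[m]; print(n,len(Q),Q.min(0),Q.max(0))
    for d in mark_of(c,'drive1')[:6]+mark_of(c,'drive2')[:6]: print(np.round(d['centre']),round(d['confidence'],2),at_z(c,d['centre'],0.0))
    for t in('bay1_stop','bay2_stop','bay3_stop'):
        for d in mark_of(c,t)[:2]: print(t,np.round(d['centre']),round(d['confidence'],2),at_z(c,d['centre'],0.045))
s=sense();print(s['tcp_pos'],s['time_s'])
E
```

```text
time_s: 12.4
tcp_pos: [0.541, 0.2671, 0.3893]
ee_rot: [[0.001, 0.147, -0.989], [0.008, -0.989, -0.147], [-1.0, -0.007, -0.002]]
wrist_force: [1.3, -0.1, -0.8]
gripper_width: 0.256
side 2882 [0.4126 0.1643 0.15  ] [0.6838 0.2735 0.2661]
[310. 299.] 0.97 [ 0.447  -0.1537  0.    ]
[367. 292.] 0.91 [ 0.6025 -0.1948  0.    ]
[223. 240.] 0.81 [0.2882 0.1668 0.    ]
[371. 344.] 0.77 [ 0.5341 -0.3514  0.    ]
[265. 308.] 0.77 [ 0.3253 -0.1387  0.    ]
[307. 202.] 0.22 [0.5936 0.2392 0.    ]
[310. 299.] 0.97 [ 0.447  -0.1537  0.    ]
[367. 292.] 0.91 [ 0.6025 -0.1948  0.    ]
[223. 240.] 0.81 [0.2882 0.1668 0.    ]
[371. 344.] 0.77 [ 0.5341 -0.3514  0.    ]
[265. 308.] 0.77 [ 0.3253 -0.1387  0.    ]
[307. 202.] 0.22 [0.5936 0.2392 0.    ]
bay1_stop [326. 194.] 0.98 [0.6466 0.2043 0.045 ]
bay2_stop [307. 198.] 0.9 [0.5808 0.2065 0.045 ]
bay2_stop [300. 240.] 0.43 [0.4919 0.0291 0.045 ]
bay3_stop [293. 203.] 0.6 [0.5326 0.2012 0.045 ]
scene 2804 [0.4075 0.1631 0.15  ] [0.6838 0.2736 0.2657]
[270. 244.] 0.93 [ 0.453  -0.1632  0.    ]
[347. 180.] 0.89 [0.2916 0.1807 0.    ]
[262. 215.] 0.86 [ 0.3231 -0.1349  0.    ]
[284. 282.] 0.85 [ 0.6098 -0.1877  0.    ]
[218. 285.] 0.58 [ 0.536  -0.3545  0.    ]
[270. 244.] 0.93 [ 0.453  -0.1632  0.    ]
[347. 180.] 0.89 [0.2916 0.1807 0.    ]
[262. 215.] 0.86 [ 0.3231 -0.1349  0.    ]
[284. 282.] 0.85 [ 0.6098 -0.1877  0.    ]
[218. 285.] 0.58 [ 0.536  -0.3545  0.    ]
bay1_stop [412. 231.] 0.89 [0.6345 0.2071 0.045 ]
bay2_stop [402. 225.] 0.82 [0.5997 0.1952 0.045 ]
bay3_stop [387. 208.] 0.88 [0.5161 0.1943 0.045 ]
bay3_stop [155. 306.] 0.61 [ 0.5718 -0.5287  0.045 ]
[0.5415 0.2673 0.3878] 13.0
```

View pics/side6.png

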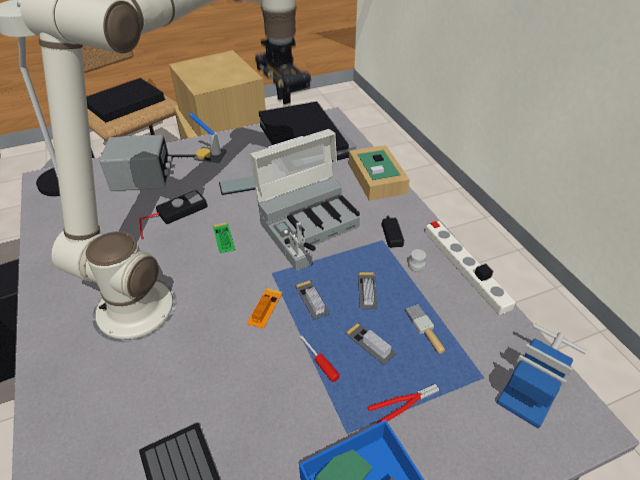

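```bash
python3 -m creep '[[0.9,-15,-50,10,0],[0.9,-30,-100,10,0],[0.9,-45,-150,10,0],[0.9,-60,-200,10,0],[0.9,-75,-240,10,0],[0.9,-75,-240,10,0],[0.9,-75,-240,10,0],[0.9,-75,-240,10,0]]'; python3 - <<'E'
from h import *
np.set_printoptions(precision=4,suppress=True)
c=capture('wrist');cv2.imwrite('pics/wrist7.png',c['image']);np.savez('w7.npz',**{k:c[k] for k in('image','z_map','mtx','eye','attitude')})
for t in('bay1_stop','bay2_stop','bay3_stop'):
    for d in mark_of(c,t)[:2]: print(t,np.round(d['centre']),round(d['confidence'],2),at_z(c,d['centre'],0.045))
E
```

```text
time_s: 13.8
tcp_pos: [0.4668, 0.0279, 0.3976]
ee_rot: [[0.002, 0.147, -0.989], [0.008, -0.989, -0.147], [-1.0, -0.008, -0.003]]
wrist_force: [-0.4, 0.0, -0.7]
gripper_width: 0.868
bay3_stop [150.  91.] 0.22 [0.5446 0.2262 0.045 ]
```

View pics/wrist7.png

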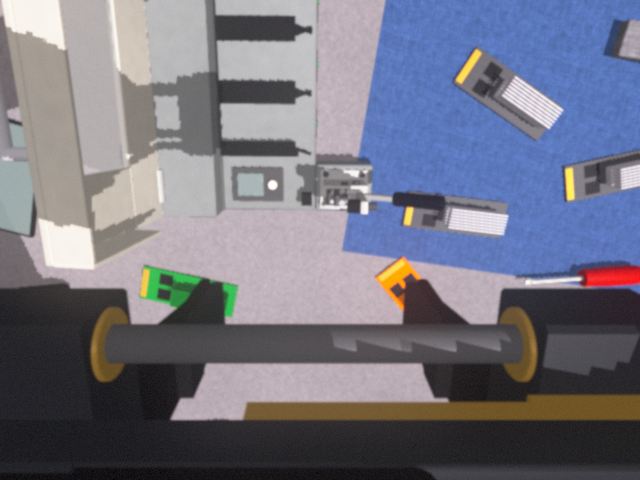

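```bash
python3 -m creep '[[0.9,-10,-50,0,0],[0.9,-22,-100,0,0],[0.9,-33,-150,0,0],[0.9,-45,-200,0,0],[0.9,-56,-240,0,0],[0.9,-56,-240,0,0],[0.9,-56,-240,0,0],[0.9,-56,-240,0,0]]'; cat > drv.py <<'E'
from h import *
np.set_printoptions(precision=4,suppress=True)
import sys
def drives(c,guess,lo=.022,hi=.037,r=.07):
    P=cloud(c); out=[]
    for g in guess:
        m=(np.hypot(P[...,0]-g[0],P[...,1]-g[1])<r)&(P[...,2]>lo)&(P[...,2]<hi)
        if m.sum()<20: out.append(None); continue
        rc=cv2.minAreaRect((P[m][:,:2]*1000).astype(np.float32))
        (w,h)=rc[1]; a=rc[2] if w>h else rc[2]+90
        if a>180: a-=180
        if a<0: a+=180
        out.append((np.round(rc[0],1),np.round(sorted(rc[1]),1),round(a,1),int(m.sum()),round(float(np.median(P[m][:,2])),4)))
    return out
E
python3 - <<'E'
from drv import *
G=[(.447,-.165),(.603,-.20),(.525,-.36)]
print(sense()['tcp_pos'])
for n in('wrist','scene','side'):
    c=capture(n); cv2.imwrite(f'pics/{n}8.png',c['image'])
    print(n); [print(d) for d in drives(c,G)]
E
```

```text
time_s: 14.8
tcp_pos: [0.4115, -0.2108, 0.3971]
ee_rot: [[0.001, 0.15, -0.989], [0.008, -0.989, -0.15], [-1.0, -0.008, -0.002]]
wrist_force: [-0.6, 0.7, -0.7]
gripper_width: 0.9
[ 0.4115 -0.2108  0.3971]
wrist
(array([ 451. , -177.8]), array([24. , 69.9]), 91.5, 785, 0.0318)
(array([ 596.7, -204.6]), array([24.8, 69.9]), 66.8, 1470, 0.0307)
(array([ 540.2, -366.8]), array([23.9, 71.2]), 111.1, 722, 0.0323)
scene
(array([ 453.4, -180.6]), array([35.3, 71.7]), 86.7, 195, 0.0292)
(array([ 598. , -206.7]), array([34. , 68.5]), 66.9, 225, 0.0295)
(array([ 542. , -369.4]), array([30.6, 74.4]), 111.5, 229, 0.0298)
side
(array([ 452.4, -180.4]), array([26.1, 78.2]), 92.6, 216, 0.0303)
(array([ 598.6, -203.2]), array([24.1, 77.3]), 66.9, 139, 0.0311)
(array([ 541.4, -366.4]), array([29.5, 70.2]), 112.9, 293, 0.0309)
```

View pics/wrist8.png

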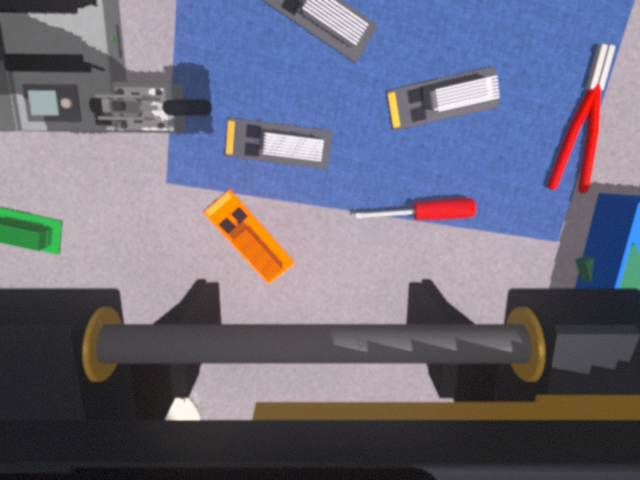

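```bash
cat > st.py <<'E'
from h import *
def fit(c,o=np.array([.5929,.1136]),th=98.0):
    t=np.radians(th);X=np.array([np.cos(t),np.sin(t)]);Y=np.array([-X[1],X[0]])
    P=cloud(c);D=P[...,:2]-o;x=D@X*1e3;y=D@Y*1e3;z=P[...,2]*1e3
    return x,y,z
E
python3 - <<'E'
from st import *
c=dict(np.load('w7.npz'))
x,y,z=fit(c)
m=(x>-60)&(x<38)&(abs(y)<110)
print(np.histogram(z[m],bins=range(38,100,2)))
for x0 in(-35,-15,5,25):
    k=(abs(x-x0)<5)&(y>-105)&(y<110)
    b=np.arange(-104,112,4); print(x0,[(int(v),int(np.median(z[k&(y>=v)&(y<v+4)]))) for v in b if (k&(y>=v)&(y<v+4)).any()])
# housing front edge
for y0 in(-80,-40,0,40,100):
    k=(abs(y-y0)<6)&(z>84)&(z<94)&(x<105)&(x>0); print('housing',y0,k.sum(),np.nanpercentile(x[k],[0,2,50]) if k.any() else 0)
k=(z>41)&(z<49)&(x>-80)&(x<-55)
for y0 in(-80,-64,0,64,90): 
  q=k&(abs(y-y0)<6); print('front',y0,q.sum(), np.nanpercentile(x[q],[0,3]) if q.any() else 0)
q=(z>40)&(z<50)&(x>-60)&(x<40)&(y>120); print('side edge y',np.nanpercentile(y[q],[97,100]))
E
```

```text
(array([   0,    3,  888, 6668, 1784,   20,   44,  223, 2045, 2651,  124,
          1,    0,    0,    0,    0,    0,    0,    0,    0,    0,    0,
          0,    0,    0,    0,    0,    0,    0,    0]), array([38, 40, 42, 44, 46, 48, 50, 52, 54, 56, 58, 60, 62, 64, 66, 68, 70,
       72, 74, 76, 78, 80, 82, 84, 86, 88, 90, 92, 94, 96, 98]))
-35 [(-64, 45), (-60, 45), (-56, 45), (-52, 45), (-48, 45), (-44, 56), (-40, 55), (-36, 56), (-32, 56), (-28, 56), (-24, 56), (-20, 45), (-16, 45), (-12, 45), (-8, 45), (-4, 44), (0, 45), (4, 45), (8, 45), (12, 45), (16, 45), (20, 56), (24, 56), (28, 56), (32, 56), (36, 56), (40, 56), (44, 45), (48, 45), (52, 44), (56, 45), (60, 45), (64, 45), (68, 45), (72, 44), (76, 45), (80, 45), (84, 54), (88, 56), (92, 56), (96, 56), (100, 55), (104, 465), (108, 466)]
-15 [(-64, 45), (-60, 45), (-56, 44), (-52, 45), (-48, 45), (-44, 56), (-40, 56), (-36, 56), (-32, 56), (-28, 56), (-24, 55), (-20, 45), (-16, 45), (-12, 45), (-8, 45), (-4, 45), (0, 45), (4, 45), (8, 45), (12, 45), (16, 45), (20, 56), (24, 56), (28, 56), (32, 56), (36, 56), (40, 56), (44, 45),
[... 829 characters left out ...]
, (12, 45), (16, 44), (20, 55), (24, 56), (28, 56), (32, 56), (36, 56), (40, 55), (44, 45), (48, 45), (52, 45), (56, 45), (60, 44), (64, 45), (68, 45), (72, 44), (76, 45), (80, 45), (84, 55), (88, 56), (92, 56), (96, 56), (100, 46), (104, 45), (108, 45)]
housing -80 0 0
housing -40 855 [40.48867171 41.00832705 69.51612057]
housing 0 782 [40.42780566 41.01546464 69.68506365]
housing 40 716 [40.47483645 41.10959894 69.70294957]
housing 100 652 [40.69508277 41.16472386 68.83068059]
front -80 0 0
front -64 38 [-67.26300596 -67.25176219]
front 0 132 [-66.83749505 -66.7942197 ]
front 64 109 [-66.33712304 -66.30583876]
front 90 106 [-66.57980904 -66.54482013]
side edge y [164.17471298 166.09538811]
```

Wrist view: the three grey drives, with sinks at pixels (293,147), (465,92) and (340,17). Depth rectangles of 24x70 mm match the description. Station fit is confirmed, with lip edges at ±20 mm and the housing at x 40.

Plan:
- B (597,-205) goes to bay 1.
- A (451,-178) goes to bay 2.
- C (540,-367) goes to bay 3.

First B. The crop to confirm it is below, with the approach.

```bash
python3 -m creep '[[0.6,30,0,-20,-0.15],[0.6,75,0,-50,-0.3],[0.6,110,0,-90,-0.45],[0.6,150,0,-120,-0.6],[0.6,183,1,-160,-0.75],[0.6,183,1,-200,-0.9],[0.6,183,1,-220,-1.05],[0.6,183,1,-220,-1.2]]'; python3 -m creep '[[0.6,0,0,0,-0.15],[0.6,0,0,0,-0.3],[0.6,0,0,0,-0.45],[0.6,0,0,0,-0.6],[0.6,0,0,0,-0.75],[0.6,0,0,0,-0.9],[0.6,0,0,0,-0.926],[0.6,0,0,0,-0.926]]'
python3 - <<'E'
from drv import *
s=sense();print(s['tcp_pos'],np.degrees(np.arctan2(s['ee_rot'][1][1],s['ee_rot'][0][1])),s['joints'])
for n in('scene','side','wrist'):
    c=capture(n);print(n,drives(c,[(.597,-.205)])); cv2.imwrite(f'pics/{n}9.png',c['image'] if n=='wrist' else cv2.resize(c['image'][220:340,160:360],None,fx=4,fy=4))
E
```

```text
time_s: 15.75
tcp_pos: [0.5928, -0.2074, 0.1719]
ee_rot: [[-0.002, -0.869, -0.495], [0.004, -0.495, 0.869], [-1.0, 0.0, 0.004]]
wrist_force: [-0.1, 0.6, 0.5]
gripper_width: 0.602
time_s: 16.55
tcp_pos: [0.5933, -0.2061, 0.1718]
ee_rot: [[0.001, -0.919, 0.395], [0.004, 0.395, 0.919], [-1.0, 0.0, 0.004]]
wrist_force: [0.0, -0.7, -1.0]
gripper_width: 0.596
[ 0.5933 -0.2061  0.1718] 156.73933437891478 [ -4.5276  25.4195  -4.5751  -0.2663 -59.9378 -18.5998]
scene [(array([ 598.7, -206.9]), array([34.4, 68.3]), 66.8, 220, 0.0293)]
side [(array([ 598.1, -204.2]), array([24.4, 80.3]), 66.8, 145, 0.0309)]
wrist [(array([ 596.9, -204.3]), array([24. , 70.3]), 66.6, 1805, 0.0321)]
```

View pics/scene9.png

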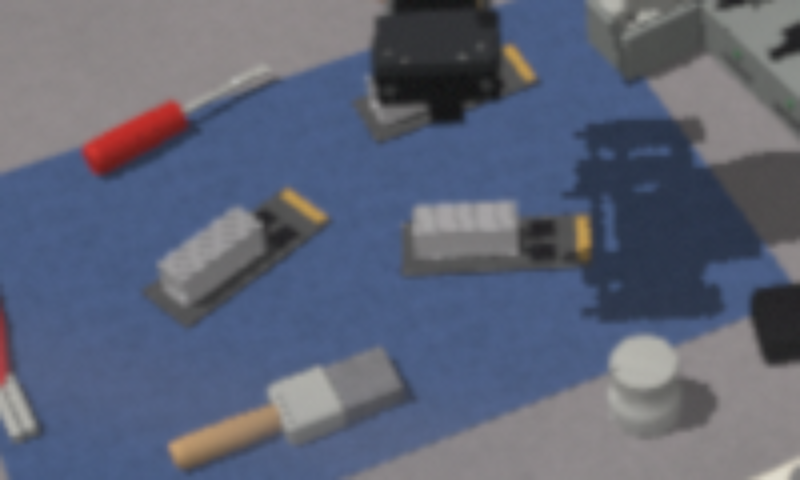

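View pics/wrist9.png

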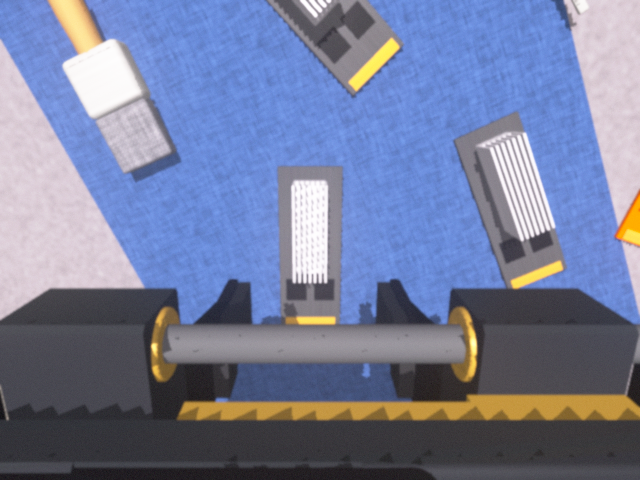

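B confirmed, a grey drive at scene crop (468,238) and wrist (310,240). Descending to grip.

```bash
python3 -m creep '[[0.6,2,-3,-45,0],[0.6,2,-3,-90,0],[0.6,2,-3,-125,0],[0.6,2,-3,-138,0],[0.6,2,-3,-138,0],[0.1,2,-3,-138,0],[0.1,2,-3,-138,0],[0.1,2,-3,-138,0]]'; python3 -m creep '[[0.1,0,0,0,0],[0.1,0,0,0,0],[0.1,0,0,0,0],[0.1,0,0,20,0],[0.1,0,0,50,0],[0.1,0,0,80,0],[0.1,0,0,80,0],[0.1,0,0,80,0]]'
```

```text
time_s: 17.5
tcp_pos: [0.5964, -0.2098, 0.036]
ee_rot: [[0.005, -0.919, 0.395], [0.003, 0.395, 0.919], [-1.0, -0.004, 0.005]]
wrist_force: [-0.7, 0.5, -0.6]
gripper_width: 0.412
time_s: 18.3
tcp_pos: [0.5962, -0.2096, 0.1162]
ee_rot: [[0.006, -0.918, 0.395], [0.004, 0.395, 0.918], [-1.0, -0.004, 0.006]]
wrist_force: [-0.8, -0.1, -2.1]
gripper_width: 0.272
```

```bash
python3 -m creep '[[0.1,20,40,0,0.14],[0.1,40,80,0,0.28],[0.1,62,120,0,0.42],[0.1,84,163,0,0.545],[0.1,84,163,0,0.545],[0.1,84,163,0,0.545],[0.1,84,163,0,0.545],[0.1,84,163,0,0.545]]'; cat > held.py <<'E'
from st import *
np.set_printoptions(precision=1,suppress=True)
def held(y0,xs,tag,zlo,zhi):
    s=sense();print(np.round(s['tcp_pos'],4),np.degrees(np.arctan2(s['ee_rot'][1][1],s['ee_rot'][0][1])),'gw',s['gripper_width'],'F',s['wrist_force'])
    t=np.radians(98);X=np.array([np.cos(t),np.sin(t)]);Y=np.array([-X[1],X[0]]);d=(np.array(s['tcp_pos'])[:2]-[.5929,.1136])*1e3
    print('tcp station',d@X,d@Y)
    for n in('scene','side'):
        c=capture(n); cv2.imwrite(f'pics/{n}_{tag}.png',cv2.resize(c['image'][140:300,260:460] if n=='scene' else c['image'][160:320,220:420],None,fx=4,fy=4))
        x,y,z=fit(c)
        # gold contacts
        hsv=cv2.cvtColor(c['image'],cv2.COLOR_BGR2HSV)
        g=(hsv[...,0]>14)&(hsv[...,0]<30)&(hsv[...,1]>110)&(hsv[...,2]>90)
        k=g&(abs(y-y0)<45)&(x>xs[0])&(x<xs[1])&(z>zlo)&(z<zhi)
        if k.sum()>3: print(n,'gold',k.sum(),'x',np.nanpercentile(x[k],[0,50,100]),'y',np.nanpercentile(y[k],[0,50,100]),'z',np.nanmedian(z[k]))
E
python3 - <<'E'
from held import *
held(-64,(-130,-40),'10',30,120)
E
```

```text
time_s: 19.1
tcp_pos: [0.6793, -0.048, 0.1155]
ee_rot: [[0.002, -0.991, -0.136], [0.006, -0.136, 0.991], [-1.0, -0.002, 0.006]]
wrist_force: [0.7, -0.2, -0.9]
gripper_width: 0.273
[ 0.7 -0.   0.1] -172.1903874180216 gw 0.2728107237388338 F [ 0.7 -0.2 -0.9]
tcp station -172.05230882791778 -63.0581596349627
```

View pics/scene_10.png

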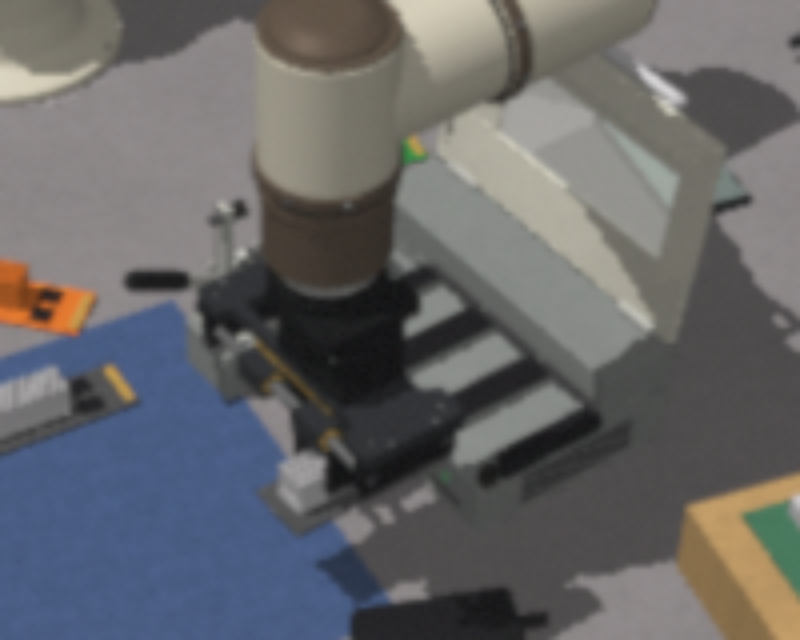

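View pics/side_10.png

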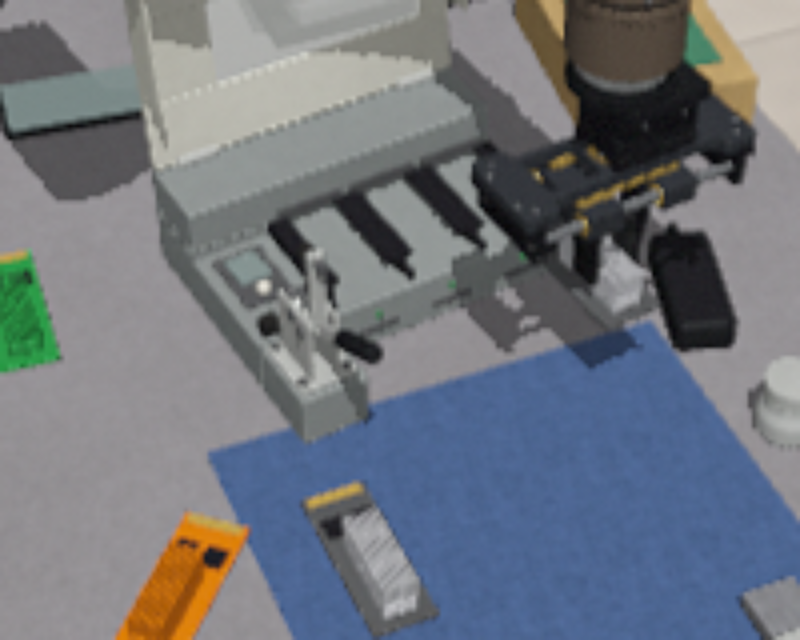

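```bash
python3 - <<'E'
from st import *
np.set_printoptions(precision=1,suppress=True)
for n in('scene','side','wrist'):
    c=capture(n);x,y,z=fit(c)
    k=(x>-225)&(x<-180)&(abs(y+64)<30)&(z>60)&(z<125)
    print(n,k.sum())
    for lo in range(-222,-180,4):
        q=k&(x>=lo)&(x<lo+4)
        if q.sum()>2: print(lo,q.sum(),'z',np.percentile(z[q],[5,50,95]),'y',np.percentile(y[q],[2,50,98]))
E
```

```text
scene 289
-218 5 z [80.7 82.3 84.5] y [-80.  -62.1 -49.1]
-214 25 z [77.5 81.1 84.7] y [-88.6 -62.7 -41.7]
-210 24 z [78.  81.2 85.2] y [-85.8 -63.8 -40. ]
-206 61 z [ 79.   91.8 109.4] y [-82.2 -64.9 -48. ]
-202 28 z [ 79.4  99.8 111.6] y [-84.4 -68.2 -40.4]
-198 21 z [ 77.2  94.2 110.1] y [-84.1 -74.  -50. ]
-194 29 z [ 78.4 102.4 111.5] y [-87.4 -72.5 -50.4]
-190 31 z [ 78.5 104.8 120.4] y [-85.8 -73.8 -45.6]
-186 55 z [ 81.7 105.8 119.7] y [-85.5 -73.5 -41.7]
-182 10 z [ 82.1 105.7 120.4] y [-85.9 -75.7 -51.3]
side 247
-214 12 z [79.8 82.4 85.9] y [-87.  -64.3 -40.5]
-210 21 z [78.3 83.7 87.8] y [-86.6 -63.7 -42. ]
-206 43 z [ 79.5  87.8 109.2] y [-86.1 -66.1 -39.9]
-202 45 z [ 81.   97.3 110.6] y [-81.2 -61.3 -40.9]
-198 20 z [ 81.  102.5 113.3] y [-85.3 -64.6 -41.8]
-194 24 z [ 81.6 103.9 111.4] y [-83.7 -54.5 -43. ]
-190 23 z [ 81.2 101.3 113.8] y [-83.4 -53.5 -39.5]
-186 37 z [ 82.8 110.4 124.5] y [-84.9 -52.9 -41.8]
-182 20 z [ 83.  109.6 123.3] y [-85.7 -52.  -41.2]
wrist 10267
-214 447 z [79.9 82.5 83.9] y [-85.8 -63.5 -40.7]
-210 1020 z [82.1 83.1 84.1] y [-86.2 -63.5 -40.4]
-206 1010 z [82.  83.  84.1] y [-86.4 -63.1 -40.6]
-202 1849 z [ 82.4  92.2 111.3] y [-85.2 -63.4 -41.5]
-198 1098 z [ 82.3  93.  111.6] y [-86.1 -63.4 -40.5]
-194 1005 z [ 82.2  93.1 111.5] y [-86.3 -62.6 -40.4]
-190 952 z [ 82.4  93.2 111.7] y [-86.  -62.6 -40.5]
-186 1645 z [ 82.6 106.5 122.8] y [-85.3 -63.4 -41.1]
-182 1241 z [ 82.9 110.2 123.6] y [-84.9 -62.7 -41.8]
```

```bash
python3 -m creep '[[0.1,1,0,-16,-0.003],[0.1,1,0,-32,-0.003],[0.1,1,0,-32,-0.003],[0.1,0,5,-32,-0.003],[0.1,-1,15,-32,-0.003],[0.1,-3,25,-32,-0.003],[0.1,-4,35,-32,-0.003],[0.1,-6,45,-32,-0.003]]'
```

```text
time_s: 20.15
tcp_pos: [0.6741, -0.0011, 0.0849]
ee_rot: [[0.004, -0.991, -0.135], [0.007, -0.135, 0.991], [-1.0, -0.005, 0.006]]
wrist_force: [0.2, 0.4, -1.0]
gripper_width: 0.274
```

```bash
python3 - <<'E'
from st import *
np.set_printoptions(precision=1,suppress=True)
s=sense();print(s['tcp_pos'],s['wrist_force'],s['moment'],s['gripper_width'])
for n in('wrist',):
    c=capture(n);x,y,z=fit(c);cv2.imwrite('pics/wrist11.png',c['image'])
    for lo in range(-178,-130,8):
        q=(x>=lo)&(x<lo+4)&(abs(y+64)<30)&(z>30)&(z<90)
        if q.sum()>2: print(lo,q.sum(),'z',np.percentile(z[q],[5,50,95]),'y',np.percentile(y[q],[2,50,98]))
E
```

```text
[ 0.7 -0.   0.1] [ 0.2  0.4 -1. ] [ 0. -0.  0.] 0.27428980095088396
-162 1018 z [50.6 51.7 52.7] y [-86.9 -63.8 -41. ]
-154 1349 z [51.  61.5 80.1] y [-86.5 -64.4 -41.4]
-146 983 z [50.9 61.6 80.2] y [-87.  -63.3 -41. ]
-138 2102 z [51.2 76.  88.3] y [-85.6 -64.1 -42.2]
```

```bash
python3 -m creep '[[0.1,0,3,-2,0],[0.1,-1,10,-2,0],[0.1,-3,20,-2,0],[0.1,-4,30,-2,0],[0.1,-6,40,-2,0],[0.1,-7,50,-2,0],[0.1,-8,60,-2,0],[0.1,-10,70,-2,0]]';  python3 -c "
from held import *
held(-64,(0,0),'x',0,1)"
```

```text
time_s: 21.0
tcp_pos: [0.6638, 0.0713, 0.0828]
ee_rot: [[0.004, -0.991, -0.136], [0.007, -0.136, 0.991], [-1.0, -0.005, 0.007]]
wrist_force: [-0.5, 0.1, -1.6]
gripper_width: 0.271
[0.7 0.1 0.1] -172.18597021333358 gw 0.27137529859814796 F [-0.5  0.1 -1.6]
tcp station -51.78493122996095 -64.29848517799503
```

```bash
python3 -m creep '[[0.1,-1,10,0,0],[0.1,-3,20,0,0],[0.1,-4,30,0,0],[0.1,-6,40,0,0],[0.1,-6,44,0,0],[0.1,-7,47,0,0],[0.1,-7,50,0,0],[0.1,-7,50,0,0]]';  python3 -c "
from held import *
held(-64,(0,0),'12',0,1)
c=capture('wrist');x,y,z=fit(c);cv2.imwrite('pics/wrist12.png',c['image'])
q=(abs(y+64)<15)&(z>47)&(z<53)&(x>-60)&(x<-30)
print(np.nanpercentile(x[q],[0,2,5]))
for lo in range(-60,-20,3):
    q=(x>=lo)&(x<lo+3)&(abs(y+64)<10)&(z>30)&(z<100)
    if q.sum()>2: print(lo,q.sum(),np.percentile(z[q],[5,50,95]))
"
```

```text
time_s: 21.9
tcp_pos: [0.6568, 0.1185, 0.0835]
ee_rot: [[0.003, -0.991, -0.137], [0.003, -0.137, 0.991], [-1.0, -0.003, 0.002]]
wrist_force: [1.2, -9.9, 0.4]
gripper_width: 0.271
[0.7 0.1 0.1] -172.14135065499121 gw 0.27125303168397946 F [ 1.2 -9.9  0.4]
tcp station -4.06872237599662 -63.98887912342875
[-58.5 -43.8 -43.6]
-60 333 [44.3 45.3 46.4]
-57 328 [44.1 45.3 46.2]
-54 312 [44.2 45.2 46.3]
-51 320 [44.2 45.2 46.3]
-48 310 [44.2 45.2 46.1]
-45 423 [44.5 49.  51.1]
-42 325 [49.3 50.3 51.4]
-39 320 [49.4 50.4 51.3]
-36 885 [49.6 57.8 77.7]
-33 422 [59.6 67.1 78.9]
-30 377 [59.8 72.4 79. ]
-27 364 [59.7 73.3 78.9]
-24 366 [59.6 70.7 79. ]
-21 369 [59.6 71.7 78.9]
```

View pics/wrist12.png

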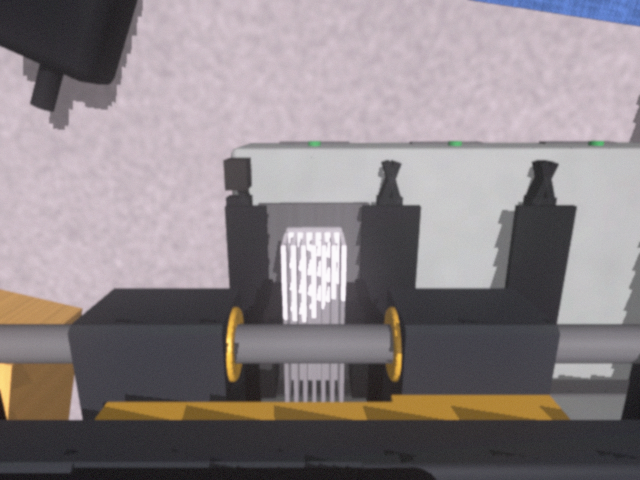

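```bash
python3 -m creep '[[0.55,0,0,0,0],[0.55,0,0,0,0],[0.55,0,0,0,0],[0.55,0,0,0,0],[0.55,0,0,30,0],[0.55,0,-10,70,0],[0.55,-5,-40,120,0],[0.55,-20,-70,165,0]]'; python3 -m creep '[[0.6,-20,-25,0,0],[0.6,-45,-50,0,0],[0.6,-70,-80,0,0],[0.6,-100,-110,0,0],[0.6,-130,-150,0,-0.06],[0.6,-155,-190,0,-0.11],[0.6,-182,-228,0,-0.11],[0.6,-182,-228,0,-0.11]]'; python3 - <<'E'
from drv import *
from st import fit
s=sense();print(s['tcp_pos'],np.degrees(np.arctan2(s['ee_rot'][1][1],s['ee_rot'][0][1])))
for n in('wrist','scene','side'):
    c=capture(n); cv2.imwrite(f'pics/{n}13.png',c['image'])
    print(n); [print(d) for d in drives(c,[(.452,-.178),(.541,-.367)])]
    if n=='scene':
        x,y,z=fit(c)
        q=(abs(y+64)<15)&(z>47)&(z<53)&(x>-60)&(x<-30); print('bay1 tail',q.sum(),np.nanpercentile(x[q],[0,2,5]))
E
```

```text
time_s: 22.85
tcp_pos: [0.6407, 0.0564, 0.2382]
ee_rot: [[0.004, -0.99, -0.138], [0.003, -0.138, 0.99], [-1.0, -0.004, 0.003]]
wrist_force: [0.9, 0.5, 0.3]
gripper_width: 0.55
time_s: 23.65
tcp_pos: [0.4557, -0.1741, 0.2385]
ee_rot: [[0.004, -1.0, -0.024], [0.003, -0.024, 1.0], [-1.0, -0.004, 0.003]]
wrist_force: [-0.2, 0.4, 0.2]
gripper_width: 0.605
[ 0.4557 -0.1741  0.2385] -178.65082153076767
wrist
(array([ 451.2, -177.6]), array([23.5, 70.1]), 92.0, 1215, 0.032)
(array([ 532.3, -333.9]), array([ 4.9, 15.4]), 20.2, 75, 0.0281)
scene
(array([ 452.3, -181.2]), array([34.8, 71.2]), 92.2, 184, 0.0297)
(array([ 539.8, -369.7]), array([33.2, 73.3]), 112.1, 225, 0.0294)
bay1 tail 40 [-58.5727 -56.3741 -54.9147]
side
(array([ 451.9, -179.3]), array([26.3, 71.9]), 92.9, 218, 0.0309)
(array([ 541. , -366.9]), array([28.6, 71.4]), 112.7, 292, 0.0307)
```

View pics/wrist13.png

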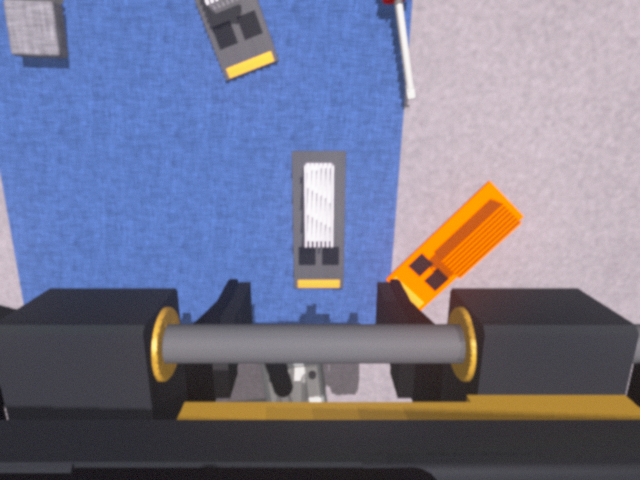

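View pics/scene13.png

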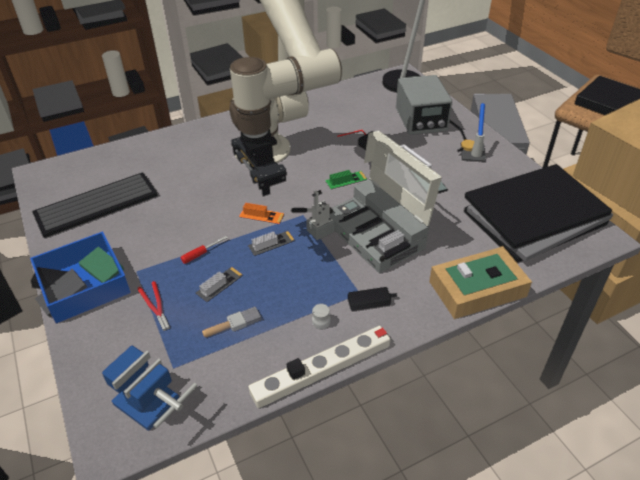

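A confirmed: grey drive at wrist (319,215), grey tray and gold nose, with the orange one at (455,245) to its right. B sits in bay 1. Gripping A.

```bash
python3 -m creep '[[0.55,-4,-13,-50,0.005],[0.55,-4,-13,-100,0.005],[0.55,-4,-13,-150,0.005],[0.55,-4,-13,-190,0.005],[0.55,-4,-13,-203,0.005],[0.55,-4,-13,-203,0.005],[0.1,-4,-13,-203,0.005],[0.1,-4,-13,-203,0.005]]'; python3 -m creep '[[0.1,0,0,0,0],[0.1,0,0,0,0],[0.1,0,0,0,0],[0.1,0,0,0,0],[0.1,0,-5,30,0],[0.1,0,-10,75,0],[0.1,0,-10,120,0],[0.1,0,-10,160,0]]'
```

```text
time_s: 24.6
tcp_pos: [0.4568, -0.1841, 0.0368]
ee_rot: [[0.009, -0.999, -0.035], [0.002, -0.035, 0.999], [-1.0, -0.009, 0.002]]
wrist_force: [-0.3, 0.2, 1.4]
gripper_width: 0.448
time_s: 25.4
tcp_pos: [0.4567, -0.1943, 0.1991]
ee_rot: [[0.011, -0.999, -0.034], [0.002, -0.034, 0.999], [-1.0, -0.011, 0.002]]
wrist_force: [0.8, -0.2, -2.1]
gripper_width: 0.274
```

```bash
python3 -m creep '[[0.1,35,30,0,0.03],[0.1,75,60,0,0.06],[0.1,115,95,0,0.1],[0.1,160,138,0,0.106],[0.1,160,138,-30,0.106],[0.1,160,138,-60,0.106],[0.1,160,138,-84,0.106],[0.1,160,138,-84,0.106]]'; cat > tail.py <<'E'
from st import *
np.set_printoptions(precision=1,suppress=True)
def tail(y0,tag):
    s=sense();t=np.radians(98);X=np.array([np.cos(t),np.sin(t)]);Y=np.array([-X[1],X[0]]);d=(np.array(s['tcp_pos'])[:2]-[.5929,.1136])*1e3
    tx=d@X
    print('tcp st',tx,d@Y,s['tcp_pos'][2]*1e3,'yaw',np.degrees(np.arctan2(s['ee_rot'][1][1],s['ee_rot'][0][1]))%180,'gw',s['gripper_width'],'F',s['wrist_force'])
    c=capture('wrist');x,y,z=fit(c);cv2.imwrite(f'pics/wrist{tag}.png',c['image'])
    for lo in range(int(tx)-48,int(tx)-8,4):
        q=(x>=lo)&(x<lo+4)&(abs(y-y0)<29)&(z<130)&(z>40)
        if q.sum()>5: print(lo,q.sum(),'z',np.percentile(z[q],[5,50,95]),'y',np.percentile(y[q],[2,98]), 'mid',np.percentile(y[q],[2,98]).mean())
E
python3 -c "
from tail import *
tail(0,'14')"
```

```text
time_s: 26.2
tcp_pos: [0.6136, -0.0562, 0.1107]
ee_rot: [[0.001, -0.99, -0.139], [0.003, -0.139, 0.99], [-1.0, -0.001, 0.003]]
wrist_force: [-0.2, 0.7, -1.7]
gripper_width: 0.275
tcp st -171.08104652085763 3.09395980795156 110.73258866877173 yaw 7.967289556117947 gw 0.27471980250679967 F [-0.2  0.7 -1.7]
-211 615 z [74.2 76.6 77.9] y [-19.4  26.2] mid 3.3927281539757193
-207 1000 z [75.9 76.9 77.9] y [-19.5  26.2] mid 3.3269574840899576
-203 1101 z [75.9 77.  92.2] y [-19.6  25.9] mid 3.169019416145286
-199 1749 z [ 76.2  86.6 105.3] y [-18.8  25.2] mid 3.2312959729073203
-195 1018 z [ 76.1  86.8 105.4] y [-19.5  26.1] mid 3.3221503555282297
-191 992 z [ 76.1  87.  105.4] y [-19.2  26.3] mid 3.5313691888472167
-187 996 z [ 76.2  87.  105.4] y [-19.3  26.5] mid 3.5735230822797472
-183 3234 z [ 76.8 107.3 127.7] y [-18.4  25.8] mid 3.6894026965002933
```

View pics/wrist14.png

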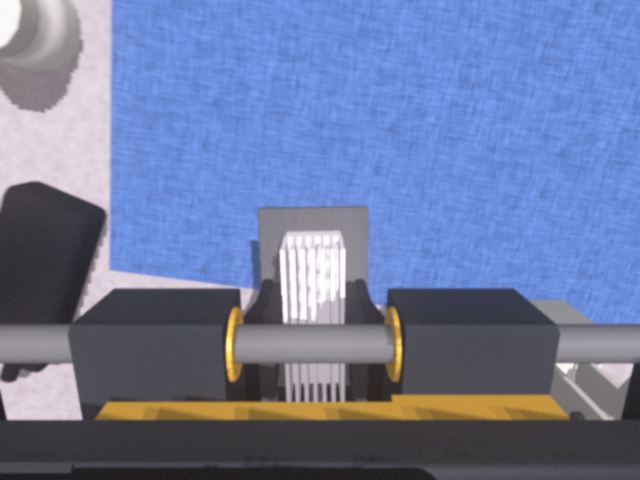

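```bash
python3 -m creep '[[0.1,3,1,-14,-0.005],[0.1,3,1,-27,-0.005],[0.1,3,1,-27,-0.005],[0.1,2,10,-27,-0.005],[0.1,1,20,-27,-0.005],[0.1,-1,30,-27,-0.005],[0.1,-2,40,-27,-0.005],[0.1,-4,50,-27,-0.005]]'; python3 -c "
from tail import *
tail(0,'15')"
```

```text
time_s: 27.05
tcp_pos: [0.6115, -0.0052, 0.0868]
ee_rot: [[0.007, -0.991, -0.135], [0.003, -0.135, 0.991], [-1.0, -0.007, 0.002]]
wrist_force: [-0.1, 0.0, -2.2]
gripper_width: 0.274
tcp st -120.23589043760185 -1.9000232341025836 86.78164036535803 yaw 7.762108363514699 gw 0.274054341988897 F [-0.1  0.  -2.2]
-160 658 z [50.4 52.7 54.1] y [-24.6  21.1] mid -1.740431963946918
-156 1008 z [51.9 53.  54.1] y [-24.7  21.1] mid -1.8128495735041579
-152 1253 z [52.  53.2 75.7] y [-24.6  20.8] mid -1.9249848172133603
-148 1585 z [52.3 62.9 81.4] y [-24.   20.5] mid -1.7479627011061574
-144 1019 z [52.2 62.8 81.6] y [-24.6  21. ] mid -1.7764427526932334
-140 982 z [52.4 63.2 81.5] y [-24.3  21.1] mid -1.5888141282942136
-136 1008 z [52.2 63.2 81.6] y [-24.4  21.3] mid -1.5429829518729488
-132 3329 z [ 52.9  84.6 105.1] y [-23.5  20.8] mid -1.317237097197557
```

```bash
python3 -m creep '[[0.1,-1,0,-2,0],[0.1,-2,0,-3,0],[0.1,-3,10,-3,0],[0.1,-5,20,-3,0],[0.1,-6,30,-3,0],[0.1,-7,40,-3,0],[0.1,-9,50,-3,0],[0.1,-10,60,-3,0]]'; python3 -c "
from tail import *
tail(0,'16')"
```

```text
time_s: 27.9
tcp_pos: [0.601, 0.057, 0.0837]
ee_rot: [[0.006, -0.991, -0.136], [0.003, -0.136, 0.991], [-1.0, -0.007, 0.003]]
wrist_force: [0.4, -0.2, -0.7]
gripper_width: 0.272
tcp st -57.17140750991836 -0.12103576541669714 83.72444144062366 yaw 7.841383844126369 gw 0.27153261929726624 F [ 0.4 -0.2 -0.7]
-97 649 z [47.2 49.7 50.7] y [-22.8  22.8] mid 0.0028035204465091113
-93 1015 z [48.8 49.9 50.9] y [-23.1  22.9] mid -0.09717918379639734
-89 1202 z [49.  50.1 70.7] y [-22.8  22.5] mid -0.16609769666473184
-85 1633 z [49.3 59.6 78.4] y [-22.2  22.2] mid 0.007385008845433916
-81 1005 z [49.3 59.8 78.5] y [-22.8  22.9] mid 0.033388277004588574
-77 998 z [49.2 60.  78.5] y [-22.6  23. ] mid 0.17004528831269106
-73 988 z [49.1 60.1 78.5] y [-22.7  23.1] mid 0.22152168125655258
-69 3540 z [ 49.2  80.6 102.9] y [-23.4  23.6] mid 0.13701486894667525
```

```bash
python3 -m creep '[[0.1,-1,10,0,0],[0.1,-3,20,0,0],[0.1,-4,30,0,0],[0.1,-6,40,0,0],[0.1,-6,46,0,0],[0.1,-7,50,0,0],[0.1,-7,52,0,0],[0.1,-7,52,0,0]]'; python3 -c "
from tail import *
tail(0,'17')"
```

```text
time_s: 28.75
tcp_pos: [0.594, 0.1079, 0.0842]
ee_rot: [[0.005, -0.991, -0.137], [0.0, -0.137, 0.991], [-1.0, -0.005, -0.0]]
wrist_force: [0.6, -7.7, 0.5]
gripper_width: 0.273
tcp st -5.7733442555726056 -0.2514745701244704 84.15229833334364 yaw 7.880836126968376 gw 0.27324614095388505 F [ 0.6 -7.7  0.5]
-53 1260 z [44.3 45.3 46.6] y [-28.4  27.8] mid -0.31960407164446636
-49 1258 z [44.2 45.2 52.2] y [-27.8  28.5] mid 0.3475218549299992
-45 1651 z [44.5 50.2 56.6] y [-27.7  27.8] mid 0.047347429150262244
-41 1267 z [49.7 50.9 56.8] y [-28.  28.] mid -0.016748615411442458
-37 1976 z [49.8 55.7 76.4] y [-27.1  27. ] mid -0.08064845245694485
-33 1367 z [50.  57.1 79. ] y [-27.6  27.5] mid -0.0765061370872786
-29 1295 z [50.  57.3 78.8] y [-27.7  27.9] mid 0.10332518699595639
-25 1220 z [50.  57.3 78.9] y [-27.9  27.8] mid -0.09008655945386579
-21 1578 z [ 50.1  61.  100.9] y [-27.4  27.4] mid 0.03576659399957549
-17 3290 z [ 50.8  78.9 102.3] y [-25.6  25.9] mid 0.17424076407010958
```

```bash
python3 -m creep '[[0.45,0,0,0,0],[0.45,0,0,0,0],[0.45,0,0,0,0],[0.45,0,0,0,0],[0.45,0,0,30,0],[0.45,0,-10,70,0],[0.45,0,-40,110,0],[0.45,0,-80,140,0]]'; python3 -m creep '[[0.8,-8,-50,0,0.15],[0.8,-15,-100,0,0.3],[0.8,-22,-150,0,0.45],[1,-29,-200,0,0.6],[1,-36,-250,0,0.75],[1,-43,-300,0,0.9],[1,-50,-350,0,1.05],[1,-54,-390,0,1.2]]'; python3 -m creep '[[1,0,0,0,0.15],[1,0,0,0,0.3],[1,0,0,0,0.45],[1,0,0,0,0.6],[1,0,0,0,0.605],[1,0,0,0,0.605],[1,0,0,0,0.605],[1,0,0,0,0.605]]'; python3 - <<'E'
from drv import *
from st import fit
s=sense();print(s['tcp_pos'],np.degrees(np.arctan2(s['ee_rot'][1][1],s['ee_rot'][0][1])),s['joints'])
for n in('wrist','scene','side'):
    c=capture(n); cv2.imwrite(f'pics/{n}18.png',c['image'])
    print(n); [print(d) for d in drives(c,[(.541,-.367)])]
E
```

```text
time_s: 29.6
tcp_pos: [0.5948, 0.0286, 0.2271]
ee_rot: [[0.009, -0.99, -0.14], [0.001, -0.14, 0.99], [-1.0, -0.009, -0.0]]
wrist_force: [0.5, -1.1, -1.1]
gripper_width: 0.45
time_s: 30.4
tcp_pos: [0.5429, -0.3434, 0.2273]
ee_rot: [[0.003, -0.301, -0.953], [0.009, -0.953, 0.301], [-1.0, -0.009, -0.001]]
wrist_force: [1.1, 0.3, 0.0]
gripper_width: 0.983
time_s: 31.2
tcp_pos: [0.543, -0.3433, 0.2274]
ee_rot: [[-0.002, 0.293, -0.956], [0.009, -0.956, -0.293], [-1.0, -0.009, -0.001]]
wrist_force: [0.3, 0.2, -0.4]
gripper_width: 1.001
[ 0.543  -0.3433  0.2274] -72.95039323486652 [-18.1152  24.4621   2.3627  -0.5004 -68.1848 125.3518]
wrist
(array([ 560.2, -380.4]), array([24.5, 70.1]), 114.5, 2575, 0.0311)
scene
(array([ 561.4, -384.3]), array([32.8, 73.1]), 113.4, 232, 0.0293)
side
(array([ 561.3, -381.3]), array([27.8, 69.2]), 114.4, 302, 0.0311)
```

View pics/side18.png

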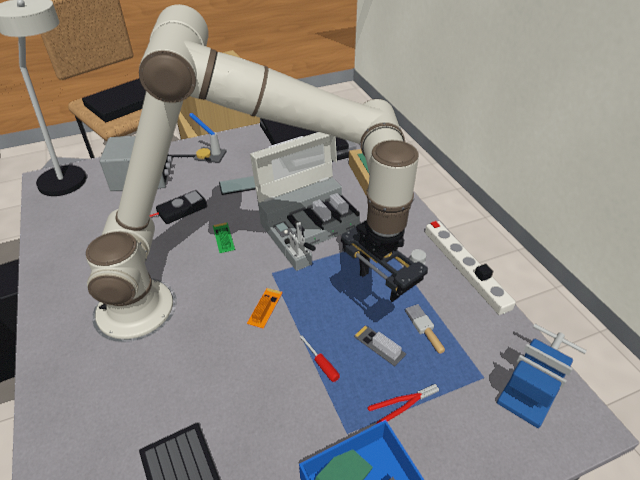

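View pics/wrist18.png

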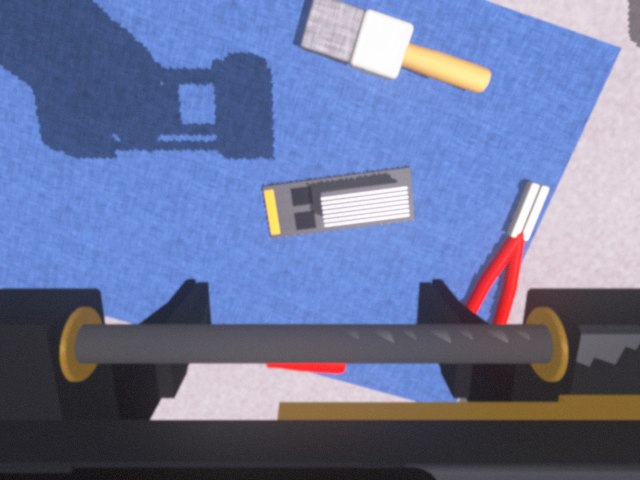

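Drive C has been knocked to (560,-381), yaw 114°, seen at wrist (340,203). It is still the same grey drive with a gold nose. Re-aiming.

```bash
python3 -m creep '[[1,9,-19,-20,0.128],[1,18,-38,-50,0.128],[1,18,-38,-90,0.128],[1,18,-38,-120,0.128],[1,18,-38,-140,0.128],[1,18,-38,-140,0.128],[1,18,-38,-140,0.128],[1,18,-38,-140,0.128]]'; python3 - <<'E'
from drv import *
s=sense();print(s['tcp_pos'],np.degrees(np.arctan2(s['ee_rot'][1][1],s['ee_rot'][0][1]))%180)
s=sense();print(s['tcp_pos'])
for n in('wrist','scene','side'):
    c=capture(n); cv2.imwrite(f'pics/{n}19.png',c['image'])
    print(n); [print(d) for d in drives(c,[(.561,-.381)])]; print(sense()['tcp_pos'])
E
```

```text
time_s: 32.15
tcp_pos: [0.5621, -0.3819, 0.0893]
ee_rot: [[-0.0, 0.414, -0.91], [0.007, -0.91, -0.414], [-1.0, -0.007, -0.003]]
wrist_force: [0.4, -0.3, 0.5]
gripper_width: 1.001
[ 0.5621 -0.3819  0.0893] 114.44167719223239
[ 0.5621 -0.3819  0.0893]
wrist
(array([ 560.4, -380. ]), array([24.5, 70.3]), 114.7, 6825, 0.0313)
[ 0.5621 -0.3818  0.0895]
scene
(array([ 563.5, -382.9]), array([33.1, 71.6]), 114.6, 234, 0.0294)
[ 0.5619 -0.3817  0.0893]
side
(array([ 561.2, -381.5]), array([28.5, 71.1]), 114.1, 302, 0.031)
[ 0.5617 -0.3816  0.0891]
```

View pics/wrist19.png

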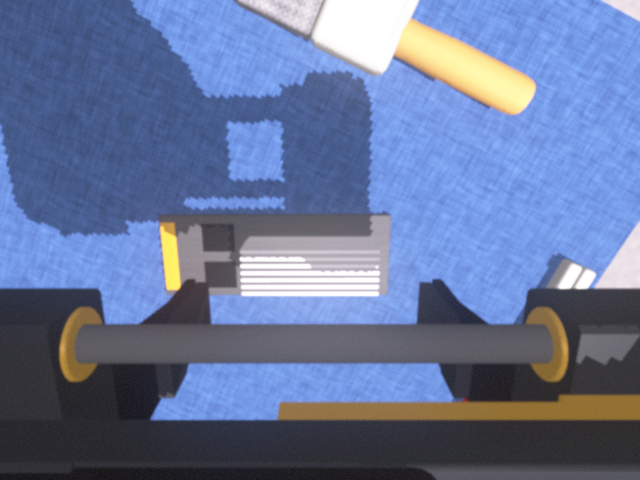

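```bash
python3 -m creep '[[1,-1,1,-25,0],[1,-1,1,-45,0],[1,-1,1,-58,0],[1,-1,1,-58,0],[0.5,-1,1,-58,0],[0.5,-1,1,-58,0],[0.5,-1,1,-58,0],[0.5,-1,1,-58,0]]'; python3 -m creep '[[0.5,0,0,0,0],[0.5,0,0,0,0],[0.5,0,0,25,0],[0.5,0,0,60,0],[0.5,0,0,80,0],[0.5,0,0,80,0],[0.5,0,0,80,0],[0.5,0,0,80,0]]'; python3 - <<'E'
from h import *
for n in('scene','side','wrist'):
    c=capture(n); cv2.imwrite(f'pics/{n}20.png',c['image'])
E
```

```text
time_s: 33.1
tcp_pos: [0.5613, -0.3808, 0.0324]
ee_rot: [[0.001, 0.414, -0.91], [0.007, -0.91, -0.414], [-1.0, -0.006, -0.004]]
wrist_force: [-0.9, 0.9, 2.8]
gripper_width: 0.802
time_s: 33.9
tcp_pos: [0.56, -0.3801, 0.11]
ee_rot: [[-0.003, 0.413, -0.911], [0.009, -0.911, -0.413], [-1.0, -0.009, -0.001]]
wrist_force: [0.1, 0.5, -2.4]
gripper_width: 0.803
```

View pics/wrist20.png

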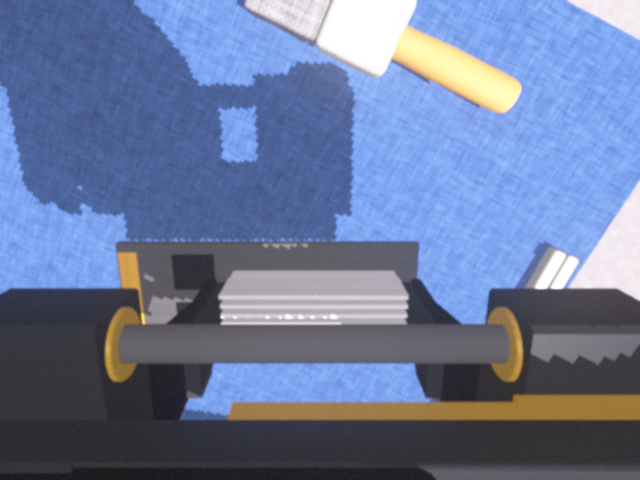

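```bash
python3 -m creep '[[0.5,0,45,10,-0.1],[0.5,-1,90,10,-0.2],[0.5,-2,135,10,-0.286],[0.5,-3,180,10,-0.286],[0.5,-4,225,10,-0.286],[0.5,-5,270,10,-0.286],[0.5,-6,300,10,-0.286],[0.5,-7,300,10,-0.286]]'; cat > side3.py <<'E'
from st import *
np.set_printoptions(precision=1,suppress=True)
def look(tag):
    s=sense();t=np.radians(98);X=np.array([np.cos(t),np.sin(t)]);Y=np.array([-X[1],X[0]]);d=(np.array(s['tcp_pos'])[:2]-[.5929,.1136])*1e3
    tx,ty=d@X,d@Y
    print('tcp st',tx,ty,s['tcp_pos'][2]*1e3,'yaw',np.degrees(np.arctan2(s['ee_rot'][1][1],s['ee_rot'][0][1]))%180,'gw',s['gripper_width'],'F',s['wrist_force'])
    c=capture('wrist');x,y,z=fit(c);cv2.imwrite(f'pics/wrist{tag}.png',c['image'])
    tz=s['tcp_pos'][2]*1e3
    k=(abs(x-tx)<110)&(y<ty-8)&(y>ty-40)&(abs(z-(tz-28))<6)
    for lo in range(int(tx)-60,int(tx)+100,16):
        q=k&(x>=lo)&(x<lo+6)
        if q.sum()>5: print(lo,q.sum(),'z',np.percentile(z[q],[5,50,95]),'ymin',np.percentile(y[q],2))
    if k.any(): print('x ext',np.percentile(x[k],[0.5,99.5]))
E
python3 -c "
from side3 import *
look('21')"
```

```text
time_s: 34.85
tcp_pos: [0.5534, -0.0772, 0.1202]
ee_rot: [[-0.0, 0.145, -0.989], [0.009, -0.989, -0.145], [-1.0, -0.009, -0.001]]
wrist_force: [0.7, -0.1, -1.3]
gripper_width: 0.799
tcp st -183.4459982614267 65.66997179619938 120.17386585154176 yaw 98.32675679684321 gw 0.7987848759423833 F [ 0.7 -0.1 -1.3]
-227 504 z [90.8 92.  92.9] ymin 42.26602496411738
-211 465 z [90.8 92.1 96. ] ymin 42.43727604060102
-195 476 z [90.7 92.1 96.6] ymin 42.44047109951111
-179 463 z [90.8 92.1 96. ] ymin 42.65842606590492
-163 472 z [90.9 92.1 95.8] ymin 42.79888323097337
-147 479 z [90.7 92.  93.1] ymin 42.92674043976307
-131 475 z [91.  92.4 93.4] ymin 43.11183941607829
-115 475 z [91.  92.1 93.2] ymin 43.2061482964284
-99 26 z [91.1 92.  92.5] ymin 43.74114451947665
x ext [-227.4  -99.4]
```

View pics/wrist21.png

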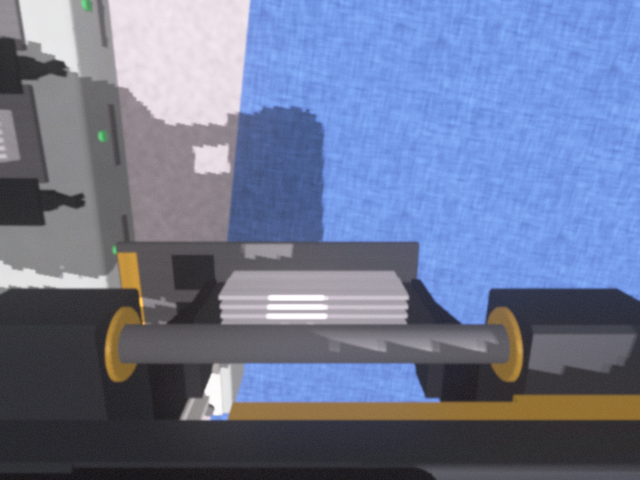

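```bash
python3 -m creep '[[0.5,2,0,-20,-0.008],[0.5,2,0,-41,-0.008],[0.5,2,0,-42,-0.008],[0.5,0,15,-42,-0.008],[0.5,-2,30,-42,-0.008],[0.5,-4,40,-42,-0.008],[0.5,-5,50,-42,-0.008],[0.5,-7,60,-42,-0.008]]'; python3 -c "
from side3 import *
look('22')"
```

```text
time_s: 35.7
tcp_pos: [0.5464, -0.0175, 0.0787]
ee_rot: [[0.001, 0.136, -0.991], [0.009, -0.991, -0.136], [-1.0, -0.008, -0.002]]
wrist_force: [0.6, -0.2, -2.1]
gripper_width: 0.806
tcp st -123.3910170129495 64.32440663286488 78.74749856445477 yaw 97.8218872720493 gw 0.8063198556634773 F [ 0.6 -0.2 -2.1]
-167 491 z [49.4 50.5 51.6] ymin 41.31656843323993
-151 466 z [49.5 50.7 55.1] ymin 41.193283069897106
-135 467 z [49.3 50.6 55.1] ymin 41.24548859524748
-119 468 z [49.4 50.7 54.8] ymin 41.27040236442052
-103 464 z [49.3 50.7 54.7] ymin 41.145543248298615
-87 484 z [49.4 50.7 51.6] ymin 41.2408031028888
-71 535 z [45.2 50.9 52.2] ymin 31.3411895870214
-55 983 z [45.  50.5 53.5] ymin 24.911164794200253
-39 694 z [45.3 55.9 56.6] ymin 24.7583632505786
x ext [-167.2  -14.1]
```

```bash
python3 -m creep '[[0.5,-1,10,0,0],[0.5,-3,20,0,0],[0.5,-4,30,0,0],[0.5,-6,40,0,0],[0.5,-7,50,0,0],[0.5,-8,60,0,0],[0.5,-10,70,0,0],[0.5,-11,80,0,0]]'; python3 -c "
from side3 import *
look('23')"
```

```text
time_s: 36.55
tcp_pos: [0.5348, 0.0642, 0.0786]
ee_rot: [[0.0, 0.137, -0.991], [0.009, -0.991, -0.137], [-1.0, -0.009, -0.001]]
wrist_force: [-0.2, 0.4, -1.0]
gripper_width: 0.798
tcp st -40.790082689566674 64.40748614196848 78.57071699214526 yaw 97.87704284199815 gw 0.7980274069885174 F [-0.2  0.4 -1. ]
-84 491 z [49.2 50.4 51.4] ymin 41.26745857178351
-68 715 z [44.7 50.  53.9] ymin 25.319421791770576
-52 978 z [45.  50.4 54.1] ymin 25.043882766521726
-36 765 z [49.9 55.7 56.5] ymin 25.00870288069087
-20 784 z [50.  55.7 56.5] ymin 25.06352420784441
-4 829 z [50.  55.6 56.5] ymin 25.00492967987451
12 830 z [50.4 55.4 56.5] ymin 25.14602781073687
28 851 z [50.  55.5 56.5] ymin 24.989024086510543
x ext [-84.6  40.2]
```

View pics/wrist23.png

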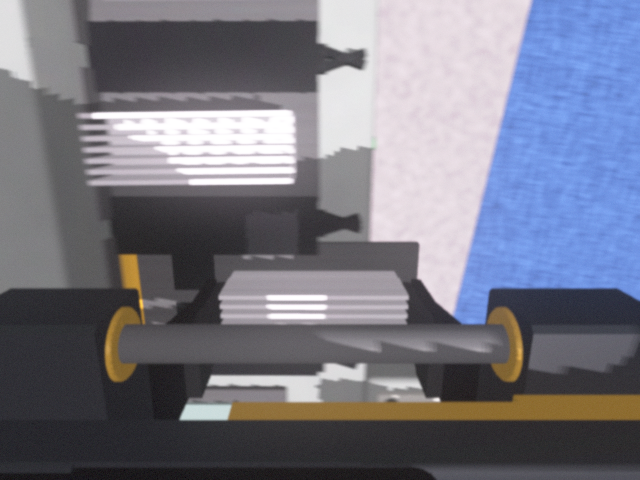

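```bash
python3 -m creep '[[0.5,-1,6,0,0],[0.5,-2,11,0,0],[0.5,-2,11,-1,0],[0.95,-2,11,-1,0],[0.95,-2,11,-1,0],[0.95,-2,11,-1,0],[0.95,-2,11,20,0],[0.95,-2,11,60,0]]'; python3 -m creep '[[0.95,0,0,40,0],[0.5,10,-50,40,0],[0.2,14,-100,40,0],[0,14,-100,40,0],[0,14,-100,40,0],[0,14,-100,40,0],[0,14,-100,40,0],[0,14,-100,40,0]]';  python3 -c "
from side3 import *
look('24')
c=capture('scene');cv2.imwrite('pics/scene24.png',cv2.resize(c['image'][140:300,260:460],None,fx=4,fy=4))"
```

```text
time_s: 37.4
tcp_pos: [0.5311, 0.0753, 0.1367]
ee_rot: [[-0.006, 0.137, -0.991], [0.007, -0.991, -0.137], [-1.0, -0.007, 0.005]]
wrist_force: [0.6, 0.2, -0.9]
gripper_width: 0.947
time_s: 38.2
tcp_pos: [0.5451, -0.0237, 0.1766]
ee_rot: [[-0.006, 0.139, -0.99], [0.007, -0.99, -0.139], [-1.0, -0.007, 0.005]]
wrist_force: [-1.6, -1.1, 0.0]
gripper_width: 0.4
tcp st -129.2860437830334 66.42786161822444 176.610640273283 yaw 97.98640717572322 gw 0.399937782047311 F [-1.6 -1.1  0. ]
```

View pics/wrist24.png

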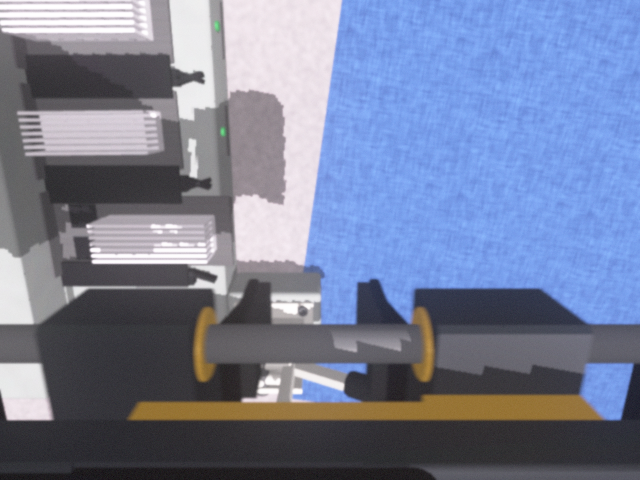

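View pics/scene24.png

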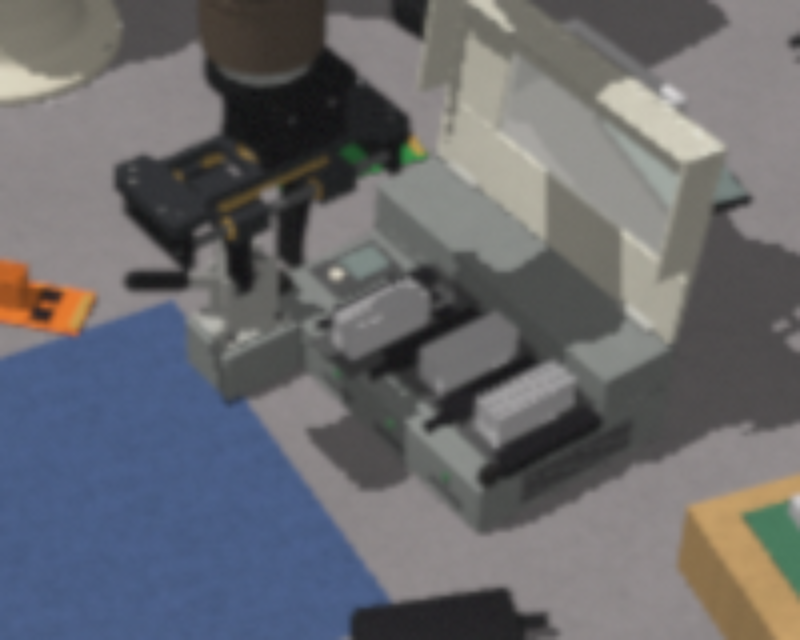

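```bash
python3 -m creep '[[0,0,0,0,0],[0,0,15,0,0],[0,-2,28,0,0],[0,-2,28,-30,0],[0,-2,28,-60,0],[0,-2,28,-90,0],[0,-2,28,-103,0],[0,-2,28,-103,0]]';  python3 -c "
from side3 import *
look('25')"
```

```text
time_s: 39.1
tcp_pos: [0.5415, 0.0047, 0.0715]
ee_rot: [[-0.011, 0.139, -0.99], [0.005, -0.99, -0.139], [-1.0, -0.007, 0.01]]
wrist_force: [0.1, 0.1, 0.9]
gripper_width: 0.007
tcp st -100.65128057920361 66.0646049990225 71.46709034465371 yaw 98.01294391403346 gw 0.006698930076996346 F [0.1 0.1 0.9]
-64 754 z [44.4 46.2 49.3] ymin 26.515692637896787
-48 504 z [44.6 48.4 49.4] ymin 26.31154947943723
-32 147 z [48.  48.9 49.4] ymin 47.3052955802203
-16 151 z [48.  48.9 49.4] ymin 47.25746363715292
x ext [-73.3   8.4]
```

View pics/wrist25.png

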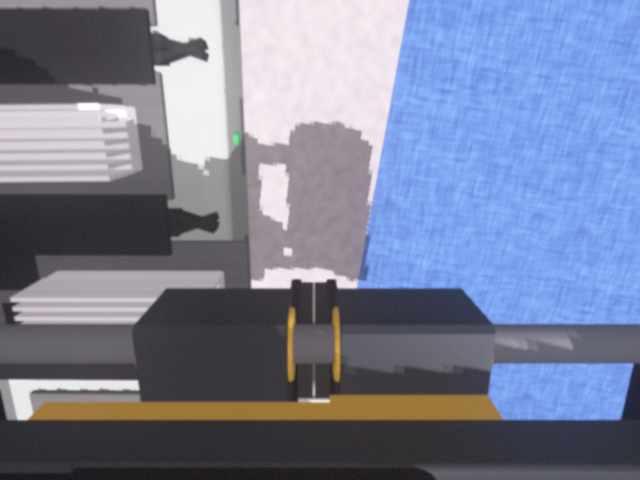

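```bash
python3 -m creep '[[0,2,1,2,0],[0,1,10,2,0],[0,-1,20,2,0],[0,-2,27,2,0],[0,-3,33,2,0],[0,-3,38,2,0],[0,-4,42,2,0],[0,-4,45,2,0]]';  python3 -c "
from side3 import *
look('26')"; python3 -m creep '[[0,0,2,0,0],[0,0,4,0,0],[0,-1,6,0,0],[0,-1,6,0,0],[0,-1,6,0,0],[0,-1,6,0,0],[0,-1,6,0,0],[0,-1,6,0,0]]';  python3 -c "
from side3 import *
look('27')
c=capture('wrist');x,y,z=fit(c)
for lo in range(-60,-28,2):
    q=(x>=lo)&(x<lo+2)&(y>42)&(y<52)&(z>30)&(z<100)
    if q.sum()>2: print(lo,q.sum(),np.percentile(z[q],[5,50,95]))"
```

```text
time_s: 39.95
tcp_pos: [0.5388, 0.05, 0.0752]
ee_rot: [[-0.008, 0.14, -0.99], [0.006, -0.99, -0.14], [-1.0, -0.007, 0.007]]
wrist_force: [-0.2, -3.2, 1.9]
gripper_width: 0.007
tcp st -55.48411851959378 62.45737839817931 75.24493008400401 yaw 98.04541646211587 gw 0.0072765867414758415 F [-0.2 -3.2  1.9]
-67 920 z [42.9 44.9 46.2] ymin 23.079645403096603
-51 971 z [44.6 48.9 53. ] ymin 23.034608813714737
-35 229 z [48.2 49.4 52.1] ymin 47.30723522531592
-19 233 z [48.1 49.5 52.1] ymin 47.29470079728894
-3 234 z [48.1 49.3 52.4] ymin 47.28714619713787
13 236 z [48.2 49.4 52.4] ymin 47.405820865277626
29 242 z [48.3 49.4 50.5] ymin 46.97902039625074
x ext [-66.6  41.1]
time_s: 40.8
tcp_pos: [0.5376, 0.0564, 0.0749]
ee_rot: [[-0.008, 0.14, -0.99], [0.006, -0.99, -0.14], [-1.0, -0.007, 0.007]]
wrist_force: [0.3, 0.0, -0.5]
gripper_width: 0.006
tcp st -48.97693745528226 62.72079667451745 74.90703222645116 yaw 98.03874451522007 gw 0.005686353130284659 F [ 0.3  0.  -0.5]
-60 897 z [44.3 45.3 51.9] ymin 23.20069101590994
-44 276 z [46.1 49.2 51.4] ymin 26.06237518266155
-28 227 z [48.2 49.2 52. ] ymin 47.37040684645397
-12 226 z [48.3 49.2 51.9] ymin 47.446062497487304
4 223 z [48.2 49.3 51.9] ymin 47.646273522142195
20 238 z [48.2 49.3 51.7] ymin 47.07356370030417
36 244 z [48.3 49.4 50.6] ymin 47.104579776336436
x ext [-66.5  41. ]
-60 108 [44.4 45.2 46.1]
-58 127 [44.3 45.3 78.6]
-56 145 [44.4 45.8 93.1]
-54 108 [44.  45.2 46.1]
-52 101 [44.2 45.3 46.5]
-50 99 [46.  48.9 50.1]
-48 112 [48.2 49.2 50.3]
-46 116 [48.3 49.3 50.2]
-44 132 [48.7 56.2 92.7]
-42 105 [48.7 51.  76.1]
-40 85 [48.5 49.8 56.7]
-38 82 [48.7 50.2 56.6]
-36 84 [48.6 49.9 56.9]
-34 85 [48.3 49.9 56.7]
-32 78 [48.4 49.8 56.9]
-30 81 [48.5 50.  56.8]
```

View pics/wrist27.png

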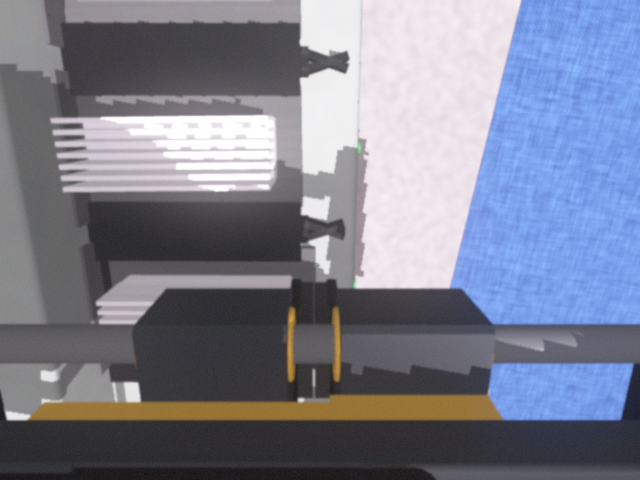

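```bash
python3 -m creep '[[0,0,2,0,0],[0,0,4,0,0],[0,-1,5,0,0],[0,-1,6,0,0],[0,-1,7,0,0],[0,-1,7,0,0],[0,-1,7,0,0],[0,-1,7,0,0]]';  cat > tl.py <<'E'
from side3 import *
def tl(ys,n='wrist'):
  c=capture(n);x,y,z=fit(c)
  for y0,y1 in ys:
    print(y0,end=' ')
    for lo in np.arange(-54,-36,1.):
        q=(x>=lo)&(x<lo+1)&(y>y0)&(y<y1)&(z>30)&(z<100)
        if q.sum()>2: print((lo,round(np.median(z[q]),1)),end=' ')
    print()
E
python3 -c "
from tl import *
s=sense();print(s['wrist_force'])
tl([(44,52),(-20,-14),(14,20)])"
```

```text
time_s: 41.7
tcp_pos: [0.5364, 0.0625, 0.0749]
ee_rot: [[-0.009, 0.14, -0.99], [0.005, -0.99, -0.14], [-1.0, -0.006, 0.008]]
wrist_force: [0.7, -5.2, 0.7]
gripper_width: 0.005
[ 0.7 -5.2  0.7]
44 (np.float64(-54.0), np.float64(45.3)) (np.float64(-53.0), np.float64(45.4)) (np.float64(-52.0), np.float64(45.3)) (np.float64(-51.0), np.float64(45.3)) (np.float64(-50.0), np.float64(45.0)) (np.float64(-49.0), np.float64(45.2)) (np.float64(-48.0), np.float64(45.3)) (np.float64(-47.0), np.float64(45.2)) (np.float64(-46.0), np.float64(45.4)) (np.float64(-45.0), np.float64(45.4)) (np.float64(-44.0), np.float64(45.7)) (np.float64(-43.0), np.float64(49.2)) (np.float64(-42.0), np.float64(49.2)) (np.float64(-41.0), np.float64(49.3)) (np.float64(-40.0), np.float64(49.4)) (np.float64(-39.0), np.float64(49.5)) (np.float64(-38.0), np.float64(49.6)) (np.float64(-37.0), np.float64(49.3)) 
-20 (np.float64(-54.0), np.float64(45.2)) (np.float64(-53.0), np.float64(45.4)) (np.float64(-52.0), np.float64(45.1)) (np.float64(-51.0), np.float64(45.2)) (np.float64(-50.0), np.float64(45.3)) (np.float64(-49.0), np.fl
[... 456 characters left out ...]
oat64(49.4)) 
14 (np.float64(-54.0), np.float64(45.1)) (np.float64(-53.0), np.float64(45.3)) (np.float64(-52.0), np.float64(45.4)) (np.float64(-51.0), np.float64(45.0)) (np.float64(-50.0), np.float64(45.2)) (np.float64(-49.0), np.float64(45.1)) (np.float64(-48.0), np.float64(45.2)) (np.float64(-47.0), np.float64(45.4)) (np.float64(-46.0), np.float64(45.5)) (np.float64(-45.0), np.float64(45.8)) (np.float64(-44.0), np.float64(49.1)) (np.float64(-43.0), np.float64(49.2)) (np.float64(-42.0), np.float64(49.2)) (np.float64(-41.0), np.float64(49.3)) (np.float64(-40.0), np.float64(49.1)) (np.float64(-39.0), np.float64(49.1)) (np.float64(-38.0), np.float64(49.3)) (np.float64(-37.0), np.float64(49.2))
```

All three tail edges now read -44 ±0.5 mm (bays 2 and 3), and contact force was felt on each. Backing off and checking bay 1.

```bash
python3 -m creep '[[0,2,-15,0,0],[0,2,-25,20,0],[0,2,-25,60,0],[0,2,-25,110,0],[0.2,2,-25,160,0],[0.26,2,-25,210,0],[0.26,2,-25,260,0],[0.26,2,-25,315,0]]';  python3 -c "
from tl import *
for n in('wrist','scene','side'):
  c=capture(n);x,y,z=fit(c);cv2.imwrite(f'pics/{n}28.png',c['image'])
  for b in(-64,0,64):
    # sink: z 66-80
    q=(abs(y-b)<16)&(z>70)&(z<81)&(x>-60)&(x<45)
    if q.sum()>10: print(n,b,'sink x',np.percentile(x[q],[1,99]),'y',np.percentile(y[q],[2,98]),'z',np.median(z[q]))
    q=(abs(y-b)<19)&(abs(y-b)>14)&(z>47.5)&(z<52)&(x>-75)&(x<-30)
    if q.sum()>3: print(n,b,'tail',q.sum(),np.percentile(x[q],[0,5]))
print(sense()['tcp_pos'])
"
```

```text
time_s: 42.55
tcp_pos: [0.5378, 0.0369, 0.3872]
ee_rot: [[-0.008, 0.14, -0.99], [0.006, -0.99, -0.14], [-1.0, -0.007, 0.008]]
wrist_force: [1.5, -0.4, 0.2]
gripper_width: 0.235
wrist -64 sink x [-33.9  41. ] y [-75.1 -51.2] z 76.52358589631575
wrist -64 tail 137 [-61.5 -43.7]
wrist 0 sink x [-34.5  41.1] y [-11.3  12. ] z 77.08315514742
wrist 0 tail 134 [-47.9 -44. ]
wrist 64 sink x [-33.6  41. ] y [53.5 76.9] z 76.47869716733847
wrist 64 tail 87 [-44.2 -43.7]
scene -64 sink x [-38.1  41.4] y [-78.2 -49.1] z 74.72097266151079
scene -64 tail 9 [-68.3 -65.3]
scene 0 sink x [-37.8  42. ] y [-14.2  14.5] z 74.30992870923991
scene 0 tail 6 [-71.3 -66.9]
scene 64 sink x [-38.   40.4] y [50.2 78.6] z 74.84526544903125
scene 64 tail 4 [-63.5 -62.9]
side -64 sink x [-36.9  43.4] y [-77.1 -51.5] z 75.72347697300913
side -64 tail 12 [-66.  -65.8]
side 0 sink x [-36.8  43.9] y [-13.3  12.6] z 75.77827526667957
side 0 tail 12 [-69.2 -66.8]
side 64 sink x [-35.6  44.2] y [50.9 78.1] z 76.04390292653562
side 64 tail 12 [-69.8 -64.5]
[0.5 0.  0.4]
```

View pics/wrist28.png

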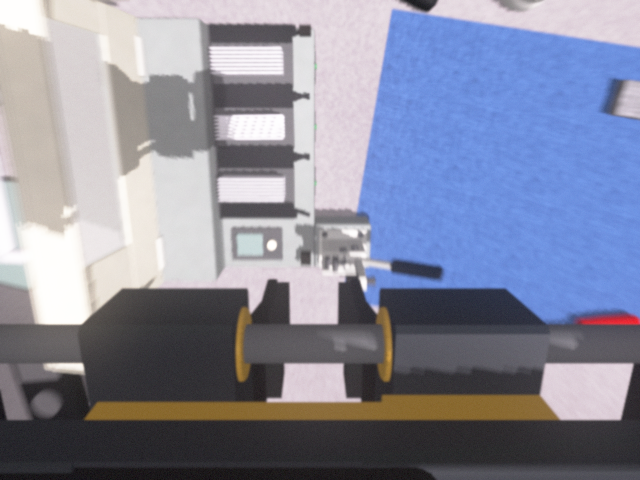

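View pics/scene28.png

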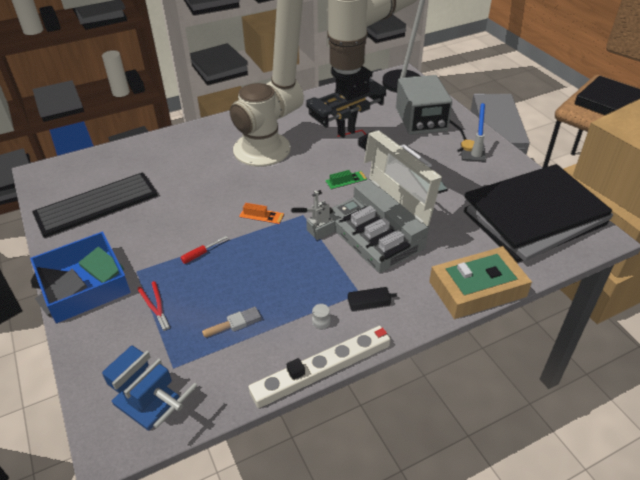

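All three drives are fully home: sinks end at x ≈ -34, tails at -44, y within 1 mm. Next I go back to the cover handle.

```bash
python3 -m creep '[[0.26,1,45,0,0],[0.26,2,90,0,0],[0.26,3,135,0,0],[0.26,3,180,0,0],[0.26,3,229,0,0],[0.26,3,229,0,0],[0.26,3,229,0,0],[0.26,3,229,0,0]]'; python3 - <<'E'
from st import *
np.set_printoptions(precision=4,suppress=True)
print(sense()['tcp_pos'])
for n in('scene','side','wrist'):
    c=capture(n);P=cloud(c);x,y,z=fit(c);cv2.imwrite(f'pics/{n}29.png',c['image'])
    k=(x>138)&(x<175)&(abs(y-32)<70)&(z>215)&(z<250)
    if k.sum(): print(n,k.sum(),'x',np.percentile(x[k],[2,50,98]),'y',np.percentile(y[k],[0,50,100]),'z',np.percentile(z[k],[2,50,98]))
E
```

```text
time_s: 43.5
tcp_pos: [0.5424, 0.2655, 0.3882]
ee_rot: [[-0.002, 0.139, -0.99], [0.007, -0.99, -0.139], [-1.0, -0.007, 0.001]]
wrist_force: [-0.8, 0.0, -0.8]
gripper_width: 0.259
[0.5424 0.2655 0.3882]
scene 132 x [142.3502 151.5021 158.2245] y [-27.9145  31.2485  88.0767] z [226.3868 234.1577 239.2743]
side 41 x [151.0279 156.2045 161.911 ] y [-23.8947  33.3785  90.7996] z [233.9253 236.9057 239.8366]
wrist 2678 x [139.4614 156.0638 161.9819] y [-26.9738  25.2452  92.5425] z [233.1638 236.557  239.3445]
```

View pics/wrist29.png

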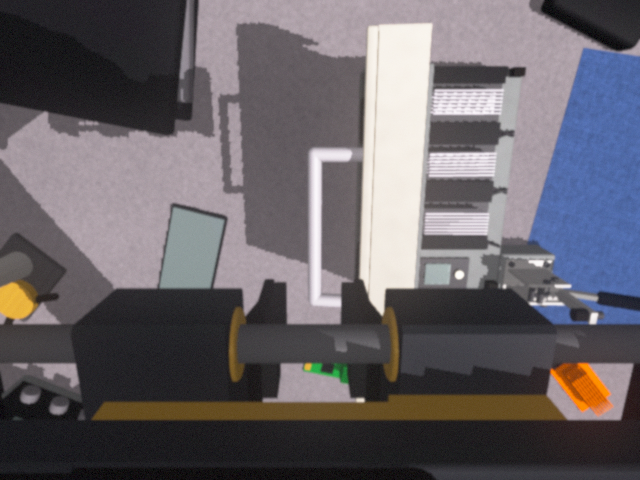

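```bash
python3 -m creep '[[0.26,0,-1,-45,0],[0.26,0,-1,-90,0],[0.26,0,-1,-120,0],[0.26,0,-1,-140,0],[0.26,0,-1,-153,0],[0.26,0,-1,-153,0],[0,0,-1,-153,0],[0,0,-1,-153,0]]'; python3 -m creep '[[0,0,0,0,0],[0,0,0,0,0],[0,0,0,0,0],[0,0,0,0,0],[0,0,0,0,0],[0,1,-7,2,0],[0,2,-14,4,0],[0,2,-14,5,0]]'
```

```text
time_s: 44.45
tcp_pos: [0.5434, 0.2644, 0.2381]
ee_rot: [[0.003, 0.138, -0.99], [0.01, -0.99, -0.138], [-1.0, -0.01, -0.004]]
wrist_force: [-0.3, -0.1, 0.2]
gripper_width: 0.153
time_s: 45.25
tcp_pos: [0.5456, 0.2496, 0.2433]
ee_rot: [[0.003, 0.137, -0.991], [0.011, -0.99, -0.137], [-1.0, -0.01, -0.005]]
wrist_force: [0.2, 1.2, -2.3]
gripper_width: 0.103
```

```bash
python3 -m creep '[[0,2,-14,3,0],[0,4,-29,5,0],[0,6,-44,6,0],[0,8,-59,5,0],[0,10,-73,2,0],[0,12,-88,-2,0],[0,14,-102,-7,0],[0,16,-115,-14,0]]'
```

```text
time_s: 46.05
tcp_pos: [0.5614, 0.133, 0.2286]
ee_rot: [[0.002, 0.137, -0.991], [0.01, -0.991, -0.137], [-1.0, -0.01, -0.003]]
wrist_force: [-1.5, 0.5, -0.8]
gripper_width: 0.101
```

```bash
python3 -m creep '[[0,1,-11,-7,0],[0,3,-22,-16,0],[0,5,-33,-26,0],[0,6,-43,-38,0],[0,7,-51,-50,0],[0,8,-58,-63,0],[0,9,-61,-70,0],[0,9,-64,-77,0]]'
```

```text
time_s: 46.85
tcp_pos: [0.5702, 0.0688, 0.1506]
ee_rot: [[0.001, 0.137, -0.991], [0.01, -0.991, -0.137], [-1.0, -0.01, -0.002]]
wrist_force: [-0.4, 2.7, -0.7]
gripper_width: 0.105
```

```bash
python3 -m creep '[[0,0,-1,-3,0],[0,0,-2,-6,0],[0,0,-3,-8,0],[0,1,-3,-10,0],[0,1,-4,-12,0],[0,1,-4,-13,0],[0,1,-4,-14,0],[0,1,-4,-15,0]]'; python3 - <<'E'
from st import *
for n in('scene','side'):
    c=capture(n);x,y,z=fit(c)
    k=(x>-60)&(x<-52)&(y>-90)&(y<150)&(z>80)&(z<130)
    print(n,np.percentile(z[k],[10,50,90]),k.sum())
    cv2.imwrite(f'pics/{n}30.png',c['image'])
E
```

```text
time_s: 47.65
tcp_pos: [0.5708, 0.0661, 0.1411]
ee_rot: [[0.002, 0.139, -0.99], [0.011, -0.99, -0.139], [-1.0, -0.01, -0.004]]
wrist_force: [-15.4, 6.4, 27.7]
gripper_width: 0.1
scene [ 92.42555998  95.78853644 101.23009624] 142
side [ 94.19819153  97.57482351 101.4305924 ] 145
```

```bash
python3 -m creep '[[0,0,0,0,0],[0.45,0,0,0,0],[0.45,0,0,0,0],[0.45,0,0,0,0],[0.45,0,0,0,0],[0.45,0,0,30,0],[0.45,0,0,80,0],[0.45,0,0,130,0]]'; python3 - <<'E'
from st import *
print(sense()['tcp_pos'])
c=capture('wrist');cv2.imwrite('pics/wrist31.png',c['image'])
for n in('scene','side'):
    c=capture(n);x,y,z=fit(c)
    for a,b in((-60,-52),(-25,-15),(85,95)):
        k=(x>a)&(x<b)&(y>-90)&(y<130)&(z>85)&(z<112)
        if k.sum()>5: print(n,a,np.percentile(z[k],[10,50,90]),k.sum())
    cv2.imwrite(f'pics/{n}31.png',cv2.resize(c['image'][140:300,260:460] if n=='scene' else c['image'][160:320,220:420],None,fx=4,fy=4))
E
```

```text
time_s: 48.55
tcp_pos: [0.5705, 0.0657, 0.2717]
ee_rot: [[0.0, 0.139, -0.99], [0.009, -0.99, -0.139], [-1.0, -0.009, -0.002]]
wrist_force: [1.5, 0.6, -0.4]
gripper_width: 0.45
[0.5705336  0.0656506  0.27168029]
scene -60 [92.06373516 95.71204698 99.62402541] 155
scene -25 [91.04702446 93.99952957 98.49757902] 86
scene 85 [ 93.05257734  96.07357944 100.03993602] 153
side -60 [ 94.3556427   97.98070262 100.09115197] 119
side -25 [94.30757152 97.11978703 99.42213248] 129
side 85 [ 95.8074705   98.63709977 102.47469841] 124
```

View pics/side31.png

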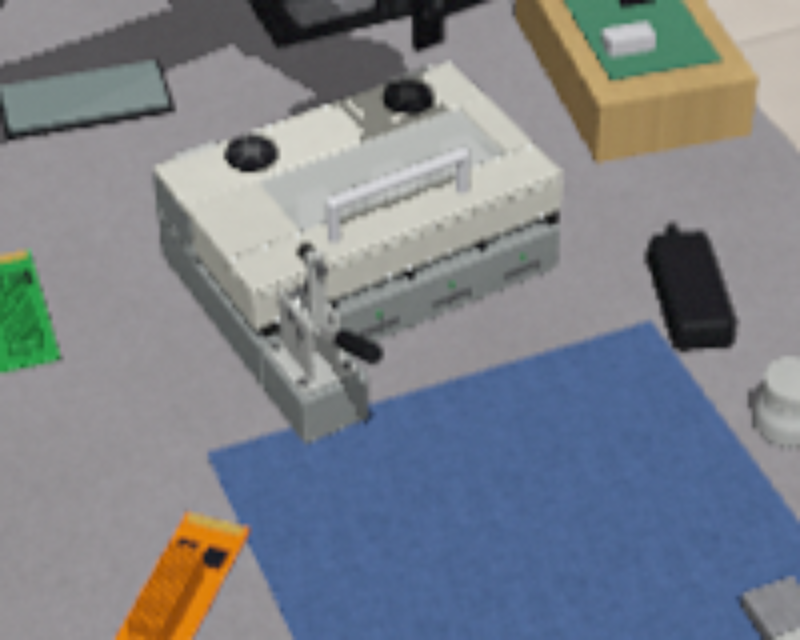

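View pics/scene31.png

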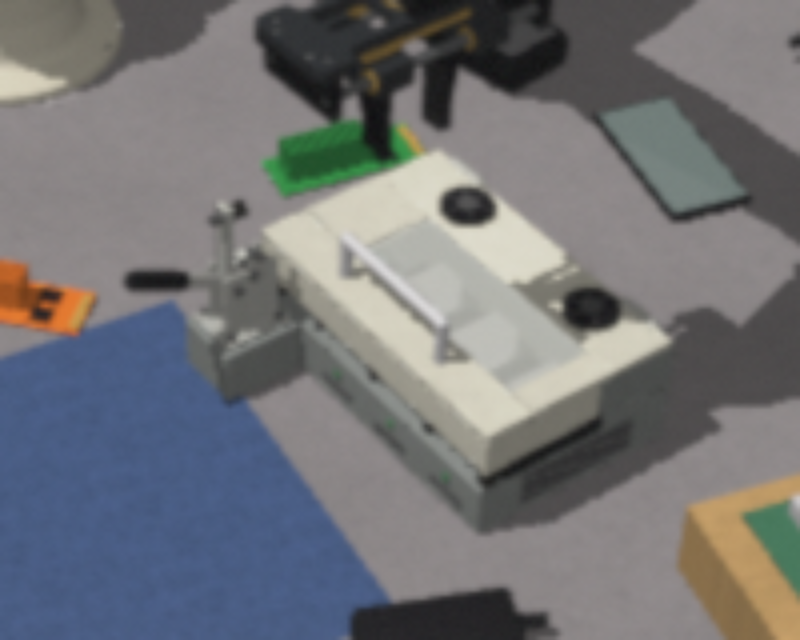

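```bash
python3 -m creep '[[0.45,-20,-35,15,-0.15],[0.45,-45,-75,15,-0.3],[0.45,-68,-115,15,-0.45],[0.45,-89,-152,15,-0.6],[0.45,-89,-152,15,-0.75],[0.45,-89,-152,15,-0.9],[0.45,-89,-152,15,-1.05],[0.45,-89,-152,15,-1.2]]'; python3 -m creep '[[0.45,0,0,0,-0.15],[0.45,0,0,0,-0.3],[0.45,0,0,0,-0.372],[0.45,0,0,0,-0.372],[0.45,0,0,0,-0.372],[0.45,0,0,0,-0.372],[0.45,0,0,0,-0.372],[0.45,0,0,0,-0.372]]'; python3 - <<'E'
from st import *
np.set_printoptions(precision=1,suppress=True)
s=sense();print(s['tcp_pos']*1000 if hasattr(s['tcp_pos'],'shape') else s['tcp_pos'],np.degrees(np.arctan2(s['ee_rot'][1][1],s['ee_rot'][0][1])))
for n in('wrist','scene','side'):
    c=capture(n);x,y,z=fit(c);cv2.imwrite(f'pics/{n}32.png',c['image'])
    k=(x<-150)&(x>-210)&(abs(y-139)<20)&(z>95)&(z<145)
    for lo in range(-205,-150,10):
        q=k&(x>lo)&(x<lo+10)
        if q.sum()>2: print(n,lo,q.sum(),'y',np.percentile(y[q],[5,95]),'z',np.percentile(z[q],[5,50,95]))
E
```

```text
time_s: 49.5
tcp_pos: [0.4832, -0.0859, 0.2888]
ee_rot: [[0.014, -0.876, -0.483], [-0.006, -0.483, 0.876], [-1.0, -0.009, -0.012]]
wrist_force: [-0.4, -0.1, 0.9]
gripper_width: 0.45
time_s: 50.3
tcp_pos: [0.4832, -0.0859, 0.2887]
ee_rot: [[0.011, -0.991, -0.132], [-0.011, -0.132, 0.991], [-1.0, -0.009, -0.012]]
wrist_force: [-1.3, -0.5, -0.2]
gripper_width: 0.449
[483.2 -85.9 288.7] -172.4236849200707
wrist -205 41 y [136.  144.1] z [125.2 127.5 130. ]
wrist -195 276 y [133.8 146.2] z [129.2 133.5 136.3]
wrist -185 230 y [133.6 146.4] z [125.4 130.3 133.7]
wrist -175 216 y [133.3 146.5] z [119.  125.  128.3]
wrist -165 192 y [133.3 146.6] z [115.2 120.  122.9]
wrist -155 92 y [134.  146.3] z [112.7 116.6 118.5]
scene -205 11 y [132.4 146.7] z [122.9 128.4 132.7]
scene -195 16 y [132.6 142.3] z [123.5 129.6 134.6]
scene -185 14 y [132.3 140.8] z [115.  123.4 128.8]
scene -175 20 y [129.2 141.8] z [113.  118.9 125.1]
scene -165 13 y [131.5 138.2] z [105.6 113.3 120.8]
scene -155 5 y [131.2 137.8] z [111.  113.1 117. ]
side -205 10 y [134.6 144.7] z [126.5 130.4 135.3]
side -195 18 y [133.2 147.5] z [126.8 132.9 137.8]
side -185 9 y [136.8 145.3] z [123.1 128.5 131.3]
side -175 11 y [136.7 145.6] z [117.8 124.3 127.5]
side -165 10 y [140.3 145.7] z [112.3 117.8 121.6]
side -155 7 y [136.  145.4] z [108.7 116.6 117.4]
```

View pics/wrist32.png

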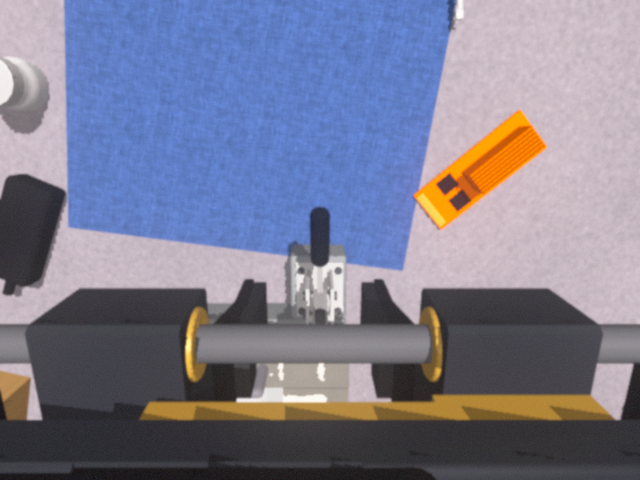

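```bash
python3 -m creep '[[0.45,-4,2,-45,-0.008],[0.45,-4,2,-90,-0.008],[0.45,-4,2,-135,-0.008],[0.45,-4,2,-166,-0.008],[0.45,-4,2,-166,-0.008],[0.45,-4,2,-166,-0.008],[0.1,-4,2,-166,-0.008],[0.1,-4,2,-166,-0.008]]'; python3 -m creep '[[0.1,0,0,0,0],[0.1,0,0,0,0],[0.1,0,0,0,0],[0.1,0,0,0,0],[0.1,0,0,0,0],[0.1,0,2,4,0],[0.1,-1,5,9,0],[0.1,-1,9,14,0]]'
```

```text
time_s: 51.25
tcp_pos: [0.4806, -0.0838, 0.1248]
ee_rot: [[0.015, -0.992, -0.124], [-0.01, -0.124, 0.992], [-1.0, -0.014, -0.012]]
wrist_force: [-0.2, -0.2, 1.1]
gripper_width: 0.345
time_s: 52.05
tcp_pos: [0.4786, -0.0751, 0.1386]
ee_rot: [[0.012, -0.992, -0.124], [-0.011, -0.124, 0.992], [-1.0, -0.011, -0.013]]
wrist_force: [-0.5, -4.5, -4.0]
gripper_width: 0.163
```

```bash
python3 -m creep '[[0.1,-1,9,9,0],[0.1,-2,18,16,0],[0.1,-3,23,18,0],[0.1,-4,28,21,0],[0.1,-5,35,23,0],[0.1,-6,43,25,0],[0.1,-7,50,27,0],[0.1,-8,55,27,0]]'; python3 -m creep '[[0.1,0,2,0,0],[0.1,-1,4,0,0],[0.1,-1,6,0,0],[0.1,-1,7,0,0],[0.1,-1,7,0,0],[0.1,-1,7,0,0],[0.1,-1,7,0,0],[0.1,-1,7,0,0]]'; python3 - <<'E'
from st import *
s=sense();t=np.radians(98);X=np.array([np.cos(t),np.sin(t)]);Y=np.array([-X[1],X[0]]);d=(np.array(s['tcp_pos'])[:2]-[.5929,.1136])*1e3
print(d@X,d@Y,s['tcp_pos'],s['wrist_force'])
E
```

```text
time_s: 52.85
tcp_pos: [0.4709, -0.0199, 0.1668]
ee_rot: [[0.014, -0.992, -0.124], [-0.012, -0.125, 0.992], [-1.0, -0.012, -0.014]]
wrist_force: [-1.5, -6.0, 4.5]
gripper_width: 0.163
time_s: 53.65
tcp_pos: [0.47, -0.0129, 0.1672]
ee_rot: [[0.014, -0.992, -0.124], [-0.012, -0.125, 0.992], [-1.0, -0.012, -0.014]]
wrist_force: [-2.2, -3.3, 5.0]
gripper_width: 0.159
-108.16088410255385 139.32261327300088 [ 0.46998635 -0.01289823  0.16716107] [-2.1885725  -3.30703268  5.00191527]
```

```bash
python3 -m creep '[[0.1,0,2,0,0],[0.1,0,4,0,0],[0.1,0,4,0,0],[0.1,0,4,0,0],[0.45,0,0,0,0],[0.45,0,0,0,0],[0.45,0,0,0,0],[0.45,0,0,0,0]]'; python3 -m creep '[[0.45,0,0,30,0],[0.45,0,0,70,0],[0.45,0,0,110,0],[0.45,-20,60,130,0],[0.45,-30,110,130,0],[0.45,-40,150,130,0],[0.45,-40,200,130,0],[0.45,-40,250,130,0]]'; python3 - <<'E'
from st import *
np.set_printoptions(precision=1,suppress=True)
print(sense()['tcp_pos'],sense()['time_s'])
for n in('scene','side'):
    c=capture(n);x,y,z=fit(c)
    cv2.imwrite(f'pics/{n}33.png',cv2.resize(c['image'][140:300,260:460] if n=='scene' else c['image'][160:320,220:420],None,fx=4,fy=4))
    for a,b in((-60,-52),(-25,-15),(85,95)):
        k=(x>a)&(x<b)&(y>-90)&(y<100)&(z>85)&(z<112)
        if k.sum()>5: print(n,a,np.percentile(z[k],[10,50,90]),k.sum())
    k=(abs(x+112)<30)&(abs(y-139)<18)&(z>128)&(z<195)
    for lo in range(128,190,9):
        q=k&(z>lo)&(z<lo+9)
        if q.sum()>2: print(n,'sleeve z',lo,'x',x[q].mean(),'y',y[q].mean(),q.sum())
E
```

```text
time_s: 54.45
tcp_pos: [0.4704, -0.0122, 0.1671]
ee_rot: [[0.015, -0.992, -0.125], [-0.011, -0.125, 0.992], [-1.0, -0.013, -0.013]]
wrist_force: [0.4, 1.0, 0.5]
gripper_width: 0.408
time_s: 55.25
tcp_pos: [0.4295, 0.2326, 0.2978]
ee_rot: [[0.016, -0.992, -0.126], [-0.009, -0.126, 0.992], [-1.0, -0.015, -0.011]]
wrist_force: [0.4, -0.2, 0.0]
gripper_width: 0.449
[0.4 0.2 0.3] 55.25
scene -60 [92.3 95.2 98.6] 126
scene -25 [91.7 95.6 99.5] 86
scene 85 [ 92.5  96.1 100.6] 133
scene sleeve z 128 x -117.84295900735698 y 136.3103312633825 8
scene sleeve z 137 x -116.89533096666435 y 134.74243109536516 12
scene sleeve z 146 x -116.49385135185086 y 135.16398474171444 13
scene sleeve z 155 x -117.05001383832985 y 135.28853822642193 12
scene sleeve z 164 x -116.26181022107154 y 135.4201811711826 15
scene sleeve z 173 x -115.23613481343581 y 138.14416628094529 17
scene sleeve z 182 x -115.99141044062834 y 135.71963794455115 4
side -60 [94.8 97.3 99.9] 111
side -25 [94.2 96.5 98.9] 91
side 85 [ 95.1  99.  103.1] 100
side sleeve z 128 x -115.22361164304507 y 139.51073109066587 10
side sleeve z 137 x -115.7507778149122 y 140.92423302634322 13
side sleeve z 146 x -116.53294260112044 y 142.26236748185318 11
side sleeve z 155 x -117.26175519268767 y 142.0592217234037 11
side sleeve z 164 x -118.2807947925363 y 141.31794917248502 14
side sleeve z 173 x -114.38665482001164 y 139.17842858761108 22
side sleeve z 182 x -114.47339447447258 y 142.33867611625806 4
```

View pics/side33.png

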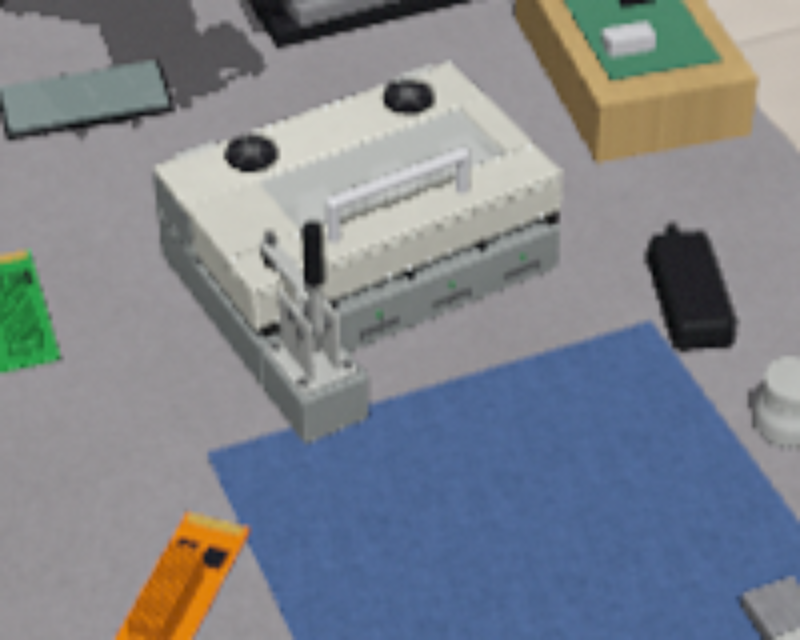

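View pics/scene33.png

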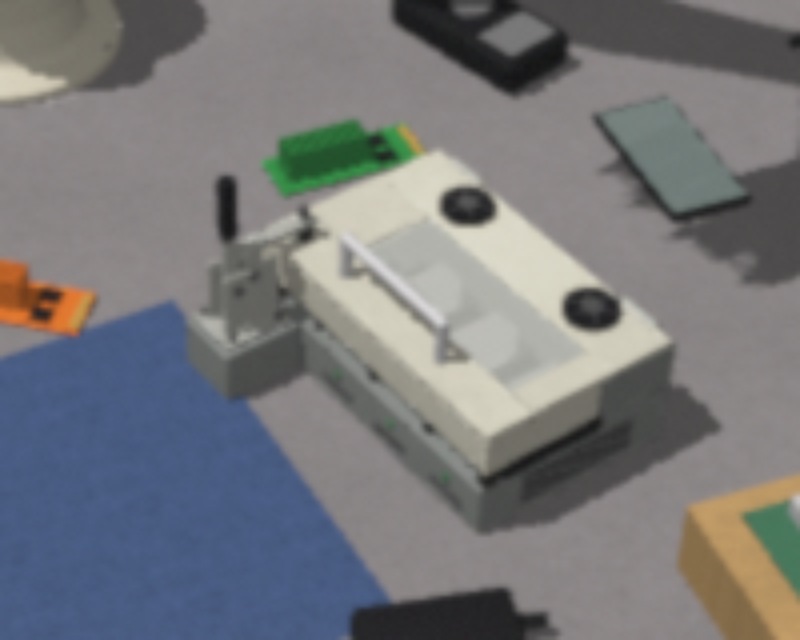

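The clamp sleeve is vertical again at side crop (313,252). Its measured position matches the starting one (station x -116 in both cameras), the arm tip is on the cover corner, and the cover top is level at about 96–97 mm. The arm is clear, so I'm handing in.

```bash
python3 - <<'E'
from station import *
print(finish_job()); print(sense()['time_s'])
E
```

```text
the job is handed in; nothing more can be done
None
the job is handed in; nothing more can be done
```

I loaded all three grey drives into the erase station, closed the cover and locked the clamp, then handed the job in. The robot clock read 55 s at the last check, and the hand-in gives no verdict.

- **Order of work:** I swung the clamp back, lifted the cover onto its stop and slid one drive fully home in each bay. I then lowered the cover while gripping its handle and swung the clamp back over.
- **Drive knocked aside:** the third drive had moved about 2.5 cm before I reached it. I measured it again and re-aimed before gripping.
- **Drives home:** with the cover still open, the tail of each drive measured at about station x -44 (-45 expected), within 1 mm sideways and flat on the deck. Pushing each one home met 5 to 10 N at the end stop.
- **Cover and clamp:** the cover top is level at about 96–97 mm, the same as when it was shut at the start. The clamp handle is upright, within measuring error of where it began.
- **Higher force:** pressing the cover onto its bumpers reached about 32 N in total at the wrist, under the limit.
- **Not checked:** I did not measure the other bench items one by one. They looked unmoved in the pictures, and the robot was clear of everything at the end.

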